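# Wheel up a planter rail, clip the axles and book it

### The job

Put every wooden wheel that lies on the bench onto a stub axle of the planter rail, right down on the plank, and lock each one by sliding a hairpin clip through the cross-hole above it until its bow snaps home round the axle. Then book the rail: pick up the tally counter, push its end button fully in against the wooden bench stop, and lay the counter flat in the plywood tray. Any clip that is left over goes flat into the tray as well; do not knock over the glue bottle.

Things in the scene. Friction and masses are not known exactly. Their poses are not given: they have to be found in the camera images.
- rail: planter rail: pale wood plank 80 x 330 x 30 mm lying flat, strapped to the bench by a 6 mm steel strap over each end (139 to 161 mm from the middle). Origin under its middle; y along its length. Three steel stub axles stand up on its centre line at y = -95, 0, +95 mm
- axle0 (a point): foot of stub axle 0, on its centre line at the plank's top (30 mm above the bench); axes as the rail's. Axle: 20 mm diameter, 52 mm high, top 8 mm tapering to 10 mm. A cross-hole goes through it along the rail's x: 8.4 mm wide, 10 mm high, mouths rounded, its middle 32 mm above this point. Clips may enter from either side (+x or -x)
- axle1 (a point): foot of stub axle 1, on its centre line at the plank's top (30 mm above the bench); axes as the rail's. Axle: 20 mm diameter, 52 mm high, top 8 mm tapering to 10 mm. A cross-hole goes through it along the rail's x: 8.4 mm wide, 10 mm high, mouths rounded, its middle 32 mm above this point. Clips may enter from either side (+x or -x)
- axle2 (a point): foot of stub axle 2, on its centre line at the plank's top (30 mm above the bench); axes as the rail's. Axle: 20 mm diameter, 52 mm high, top 8 mm tapering to 10 mm. A cross-hole goes through it along the rail's x: 8.4 mm wide, 10 mm high, mouths rounded, its middle 32 mm above this point. Clips may enter from either side (+x or -x)
- wheel0_mid (a point): plain wooden wheel, 60 mm diameter, 28 mm thick, bore 23 mm, lying flat on the bench, 60 g; this point is its centre, half-way up. None if this wheel is absent (two or three wheels are there)
- wheel1_mid (a point): plain wooden wheel, 60 mm diameter, 28 mm thick, bore 23 mm, lying flat on the bench, 60 g; this point is its centre, half-way up. None if this wheel is absent (two or three wheels are there)
- wheel2_mid (a point): plain wooden wheel, 60 mm diameter, 28 mm thick, bore 23 mm, lying flat on the bench, 60 g; this point is its centre, half-way up. None if this wheel is absent (two or three wheels are there)
- clip0_grip (a point): hairpin clip 0 (always there), lying flat: black moulded grip 20 (x) x 14 (y) x 26 (z) mm, its middle at this point, with a 4 mm steel wire hairpin along its underside pointing to +x. Straight leg: 4 mm to -y, wire centre 11 mm below this point, tip 80 mm ahead. The bow leg beside it (+y) is sprung. 32 g, mostly in the wire
- clip1_grip (a point): hairpin clip 1 (always there), lying flat: black moulded grip 20 (x) x 14 (y) x 26 (z) mm, its middle at this point, with a 4 mm steel wire hairpin along its underside pointing to +x. Straight leg: 4 mm to -y, wire centre 11 mm below this point, tip 80 mm ahead. The bow leg beside it (+y) is sprung. 32 g, mostly in the wire
- clip2_grip (a point): hairpin clip 2 (always there), lying flat: black moulded grip 20 (x) x 14 (y) x 26 (z) mm, its middle at this point, with a 4 mm steel wire hairpin along its underside pointing to +x. Straight leg: 4 mm to -y, wire centre 11 mm below this point, tip 80 mm ahead. The bow leg beside it (+y) is sprung. 32 g, mostly in the wire
- clip0_hug (a point): point on clip 0's straight leg beside the middle of the bow's hollow: 54 mm ahead (+x), 4 mm to -y and 11 mm below the grip's middle. The bow's throat, 12 mm farther ahead, must be pushed past the axle (3 to 7 N). With the clip home this point is on the axle's centre line, 30 to 32 mm above the plank
- clip1_hug (a point): point on clip 1's straight leg beside the middle of the bow's hollow: 54 mm ahead (+x), 4 mm to -y and 11 mm below the grip's middle. The bow's throat, 12 mm farther ahead, must be pushed past the axle (3 to 7 N). With the clip home this point is on the axle's centre line, 30 to 32 mm above the plank
- clip2_hug (a point): point on clip 2's straight leg beside the middle of the bow's hollow: 54 mm ahead (+x), 4 mm to -y and 11 mm below the grip's middle. The bow's throat, 12 mm farther ahead, must be pushed past the axle (3 to 7 N). With the clip home this point is on the axle's centre line, 30 to 32 mm above the plank
- counter_mid (a point): tally counter: flat metal box 50 (x) x 32 (y) x 28 (z) mm, 100 g, lying on the bench with its small windows up; this point is its centre, 14 mm above its underside. From its +x end, on its centre line, sticks a round steel push button 14 mm diameter whose end is 38 mm ahead of this point
- plunger (a joint): travel of the counter's button in m: 0 out, 0.006 fully in; sprung, about 1.5 N to start and 4 N fully in; it clicks from 4.5 mm
- stop: dark wooden bench stop fixed to the bench, 50 (x) x 100 (y) x 55 (z) mm, origin under its middle; its -x side faces the robot
- stop_face (a point): point on the stop's upright -x face, in its middle, 35 mm above the bench; x points into the stop
- tray_in (a point): open plywood tray fixed to the bench, 150 (x) x 170 (y) mm outside, walls 5 mm thick and 15 mm high; this point is the centre of its inner floor, 5 mm above the bench, with the tray's axes
- glue_mid (a point): white glue bottle 44 mm diameter, 110 mm tall, standing on the bench beyond the rail; a bystander; this point is 55 mm up its middle
Mind the look-alikes: they are no part of the job. What is shaped like the stop but yellow is not meant. What is shaped like the part that bears counter_mid but blue is not meant.

How it is judged:
On the way, in this order (a step that is already met when the one before it is completed fails the run):
1. every wheel is down on an axle and locked by a clip that is home round the axle (((horizontal distance between wheel0_mid and axle0 below 0.004 m and distance between wheel0_mid and axle0 below 0.018 m) or (horizontal distance between wheel0_mid and axle1 below 0.004 m and distance between wheel0_mid and axle1 below 0.018 m) or (horizontal distance between wheel0_mid and axle2 below 0.004 m and distance between wheel0_mid and axle2 below 0.018 m)) and ((horizontal distance between clip0_hug and wheel0_mid below 0.007 m and distance between clip0_hug and wheel0_mid below 0.024 m) or (horizontal distance between clip1_hug and wheel0_mid below 0.007 m and distance between clip1_hug and wheel0_mid below 0.024 m) or (horizontal distance between clip2_hug and wheel0_mid below 0.007 m and distance between clip2_hug and wheel0_mid below 0.024 m)) and ((horizontal distance between wheel1_mid and axle0 below 0.004 m and distance between wheel1_mid and axle0 below 0.018 m) or (horizontal distance between wheel1_mid and axle1 below 0.004 m and distance between wheel1_mid and axle1 below 0.018 m) or (horizontal distance between wheel1_mid and axle2 below 0.004 m and distance between wheel1_mid and axle2 below 0.018 m)) and ((horizontal distance between clip0_hug and wheel1_mid below 0.007 m and distance between clip0_hug and wheel1_mid below 0.024 m) or (horizontal distance between clip1_hug and wheel1_mid below 0.007 m and distance between clip1_hug and wheel1_mid below 0.024 m) or (horizontal distance between clip2_hug and wheel1_mid below 0.007 m and distance between clip2_hug and wheel1_mid below 0.024 m)) and ((horizontal distance between wheel2_mid and axle0 below 0.004 m and distance between wheel2_mid and axle0 below 0.018 m) or (horizontal distance between wheel2_mid and axle1 below 0.004 m and distance between wheel2_mid and axle1 below 0.018 m) or (horizontal distance between wheel2_mid and axle2 below 0.004 m and distance between wheel2_mid and axle2 below 0.018 m)) and ((horizontal distance between clip0_hug and wheel2_mid below 0.007 m and distance between clip0_hug and wheel2_mid below 0.024 m) or (horizontal distance between clip1_hug and wheel2_mid below 0.007 m and distance between clip1_hug and wheel2_mid below 0.024 m) or (horizontal distance between clip2_hug and wheel2_mid below 0.007 m and distance between clip2_hug and wheel2_mid below 0.024 m))), for 0.2 s.
2. the counter's button is pushed in against the bench stop (value of joint plunger above 0.0045 m and contact force between counter and stop above 1 N), for 0.05 s.
At the end, for the whole second after the job is handed in: every wheel there is: within 4 mm of an axle's centre line and down on the plank within 4 mm, a clip's hug point within 7 mm of its axis and 24 mm of its centre; the counter at rest and flat in the tray, button out; clips not on axles lie in the tray (all of step 1 and ((horizontal distance between clip0_hug and axle0 below 0.009 m and z of clip0_hug in the frame of axle0 above 0.02 m) or (horizontal distance between clip0_hug and axle1 below 0.009 m and z of clip0_hug in the frame of axle1 above 0.02 m) or (horizontal distance between clip0_hug and axle2 below 0.009 m and z of clip0_hug in the frame of axle2 above 0.02 m) or (x of clip0_grip in the frame of tray_in between -0.07 and 0.07 m and y of clip0_grip in the frame of tray_in between -0.08 and 0.08 m and x of clip0_hug in the frame of tray_in between -0.07 and 0.07 m and y of clip0_hug in the frame of tray_in between -0.08 and 0.08 m and z of clip0_grip in the frame of tray_in below 0.025 m and z of clip0_hug in the frame of tray_in below 0.02 m)) and ((horizontal distance between clip1_hug and axle0 below 0.009 m and z of clip1_hug in the frame of axle0 above 0.02 m) or (horizontal distance between clip1_hug and axle1 below 0.009 m and z of clip1_hug in the frame of axle1 above 0.02 m) or (horizontal distance between clip1_hug and axle2 below 0.009 m and z of clip1_hug in the frame of axle2 above 0.02 m) or (x of clip1_grip in the frame of tray_in between -0.07 and 0.07 m and y of clip1_grip in the frame of tray_in between -0.08 and 0.08 m and x of clip1_hug in the frame of tray_in between -0.07 and 0.07 m and y of clip1_hug in the frame of tray_in between -0.08 and 0.08 m and z of clip1_grip in the frame of tray_in below 0.025 m and z of clip1_hug in the frame of tray_in below 0.02 m)) and ((horizontal distance between clip2_hug and axle0 below 0.009 m and z of clip2_hug in the frame of axle0 above 0.02 m) or (horizontal distance between clip2_hug and axle1 below 0.009 m and z of clip2_hug in the frame of axle1 above 0.02 m) or (horizontal distance between clip2_hug and axle2 below 0.009 m and z of clip2_hug in the frame of axle2 above 0.02 m) or (x of clip2_grip in the frame of tray_in between -0.07 and 0.07 m and y of clip2_grip in the frame of tray_in between -0.08 and 0.08 m and x of clip2_hug in the frame of tray_in between -0.07 and 0.07 m and y of clip2_hug in the frame of tray_in between -0.08 and 0.08 m and z of clip2_grip in the frame of tray_in below 0.025 m and z of clip2_hug in the frame of tray_in below 0.02 m)) and x of counter_mid in the frame of tray_in between -0.055 and 0.055 m and y of counter_mid in the frame of tray_in between -0.065 and 0.065 m and z of counter_mid in the frame of tray_in below 0.02 m and angle between counter_mid's own z axis and vertical below 0.15 rad and linear speed of counter below 0.02 m/s and value of joint plunger below 0.002 m); the robot touches nothing.
It fails at once if the glue bottle is knocked over (angle between glue_mid's own z axis and vertical above 0.6 rad).
Of wheel0, wheel1, wheel2 only 2 to 3 are there at a start; the rules pass over those that are not, and their reading is None.
At some moment in a run one of wheel0, wheel1, wheel2, counter may be knocked a few centimetres aside while the robot is not near it.
It also fails if it takes over 210 s, if anything falls off the work surface, if the arm or the gripper's body presses on something with over 40 N, if the wrist force passes 120 N, or if a joint passes its speed limit or range.

### The arm

A 7-joint arm with a two-finger parallel gripper is mounted at the origin on the work surface. World frame = base frame: x ahead of the robot, y to its left, z up, the work surface at z = 0. Lengths are in m, angles in rad, forces in N, time in s.
With the tool pointing down it reaches from about 0.4 to 0.875 m from the base axis. Payload 6.5 kg.
Tool frame: the origin (TCP) lies on the centre line of the jaws, within the pads' length; the fingertips stand manip.finger_overhang ahead of it and the grasp point (between the pads) lies 5 mm behind it (manip.finger_overhang is the distance from the TCP to the fingertips, in m); z points along the fingers, y is the direction in which the jaws open and shut (so a half turn about z gives the same grasp; the last joint's range is limited). The gripper opens to 88 mm and grips with 3 to 60 N. Pads are 18 mm wide; open, the fingers measure 123 mm over their backs; the gripper's body (75 mm by 187 mm) begins 45 mm behind the grasp point.
Start: joints at [-1.38, 0.536, -0.004, 1.538, 0.003, 1.067, -0.071], TCP at [0.165, 0.629, 0.213] pointing down, gripper open.
Joint ranges: [-2.7, 2.7], [-0.37, 2.16], [-1.27, 1.26], [0.24, 2.4], [-1.31, 4.45], [0.19, 1.91], [-2.76, 2.76]. Speed limits (rad/s): [2.39, 2.39, 3.14, 3.14, 3.14, 3.14, 3.14].

### API

Orientations are given as [roll, pitch, yaw] about the fixed x, y, z axes, in that order (R = Rz(yaw) Ry(pitch) Rx(roll)).
In Python, from plant import manip gives the robot as it stands.
- The arm moves only by the tool move_arm, never from a script. Its argument "deltas" is a list of rows, each a list of 7 numbers: the shift along the tool's x, y, z in m, then the turn, a rotation vector about the tool's x, y, z in degrees, then the opening, from 0 (shut) to 1 (fully open). A call has 1 to 20 rows; each row is the pose to reach, as a shift and turn from the pose commanded when the call began, along the tool's axes at that moment; what a row does not reach only later rows make up. A row lasts 1/12 s, in which the tool goes at most 41.7 mm and 7.16 degrees, less where a joint would pass 70% of its speed; a pose out of reach is approached as far as the arm can. A call with a gripper value outside its range is refused whole. The fingers move at their own pace and stop on an object; "grip_force" is the grip in N (left out, the last holds). Time passes only in rows, so rows that repeat a pose let the fingers close. It gives the time, the measured TCP pose, the force and the opening at its end, in the units of the state.
- manip.observe(): the state, without advancing time (a new reading comes with each control period).
- manip.get_image(name): name is "scene" or "top" or "wrist"; returns the picture (384x512x3 uint8, red, green, blue); there is no depth.
- manip.calibration(name): a dict with "intrinsics" (3x3 intrinsics, pixels), "R" (3x3) and "t" (3): a world point X has camera coordinates R X + t; the wrist camera has in their place "T_tool_cam" (4x4, takes a point from camera to tool coordinates, whose origin is the TCP and whose axes are the flange's). Camera axes: x right, y down, z forward; pixel columns grow to the right and rows downward; lengths in m; the calibration is good to about 2 mm. A picture is of the moment at which its call begins: read the wrist's pose just before it. calibration takes no time and is no camera call.
- manip.close_job(): hands the job in, once; it reports no verdict.
The state is a dict: "time": time; "qpos": joint angles; "joint_vel": joint speeds; "tau": joint torques, N m; "ee_pos": TCP position; "orientation": TCP orientation; "contact_force": force on the tool from outside, world axes, zero at the start; "wrist_torque": the same for the moment, N m; "finger_gap": opening from 0.0 (shut) to 1.0 (fully open).
Only numpy, scipy, OpenCV 4.12 (cv2) and the standard library are available. Lean on these libraries where they do the work, as an engineer would, in place of code of your own. Each camera call takes 0.05 s, during which the arm holds its last target.

## Working session

There is one attempt and no reset: what is moved stays moved. The work goes in short steps, Python scripts to look and compute and a tool call to move; the robot and the scene stay as the last step left them, time stands still between calls to the robot, and variables do not carry over. Pictures are saved under pics/ and viewed, and the job is handed in when it is done.

Besides the shell and the picture viewer there is one more tool, called after "Request:" as name(argument=value, ...), one argument or row to a line, values as JSON. move_arm: Moves the arm, as the interface text tells. Its arguments: {"type":"object","properties":{"deltas":{"type":"array","items":{"type":"array","items":{"type":"number"}}},"grip_force":{"type":"number"}},"required":["deltas"]}

```bash
mkdir -p pics; ls; python3 - <<'E'
from plant import manip
import cv2,numpy as np
s=manip.observe()
print({k:(np.round(v,4).tolist() if not np.isscalar(v) else v) for k,v in s.items()}, manip.finger_overhang)
for n in ["scene","top","wrist"]:
    im=manip.get_image(n); cv2.imwrite(f"pics/a_{n}.png",im[:,:,::-1])
    c=manip.calibration(n); print(n,{k:np.round(v,4).tolist() for k,v in c.items()})
E
```

```text
pics
{'time': 0.0, 'qpos': [-1.3802, 0.5372, -0.0044, 1.5388, 0.0026, 1.0673, -0.0712], 'joint_vel': [0.0013, -0.0002, 0.0006, -0.0001, 0.0019, -0.0015, -0.0018], 'tau': [0.001, -57.0978, 0.9908, -25.1613, -0.0564, 0.0178, 0.0002], 'ee_pos': [0.1649, 0.6281, 0.2124], 'orientation': [-3.1399, 0.0001, 2.8849], 'contact_force': [0.3851, -0.281, 0.1724], 'wrist_torque': [-0.0136, -0.048, 0.0014], 'finger_gap': 0.9989755863532273} 0.014
scene {'intrinsics': [[447.1559, 0.0, 257.3804], [0.0, 447.1559, 188.2446], [0.0, 0.0, 1.0]], 'R': [[-0.4952, 0.8688, -0.002], [0.583, 0.3306, -0.7422], [-0.6441, -0.3687, -0.6702]], 't': [0.2647, -0.2847, 1.7899]}
top {'intrinsics': [[409.8979, 0.0, 255.4826], [0.0, 409.8979, 189.4766], [0.0, 0.0, 1.0]], 'R': [[0.0255, -0.9994, 0.022], [-0.9927, -0.0279, -0.1176], [0.1182, -0.0189, -0.9928]], 't': [0.0152, 0.5694, 0.9959]}
wrist {'intrinsics': [[265.5928, 0.0, 252.4711], [0.0, 265.5928, 198.462], [0.0, 0.0, 1.0]], 'T_tool_cam': [[-0.0006, -0.9475, -0.3197, 0.0828], [1.0, -0.0002, -0.0013, -0.0004], [0.0011, -0.3197, 0.9475, -0.1716], [0.0, 0.0, 0.0, 1.0]]}
```

View pics/a_top.png

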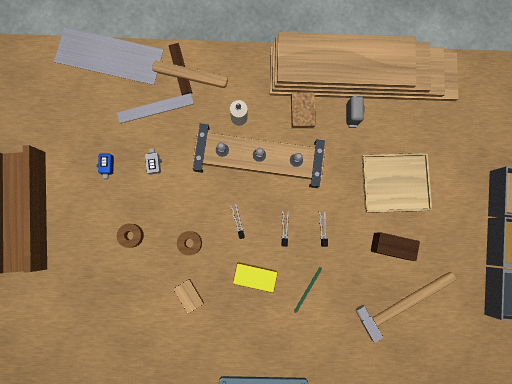

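View pics/a_scene.png

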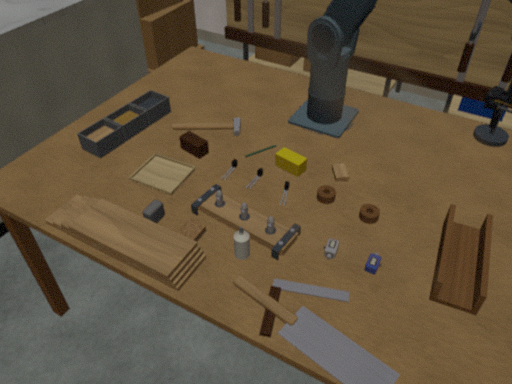

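View pics/a_wrist.png

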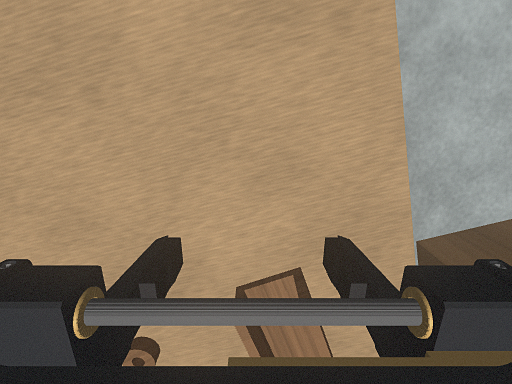

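```bash
cat > h.py <<'E'
from plant import manip
import cv2,numpy as np
from scipy.spatial.transform import Rotation as Ro
def cam(n,s=None):
    c=manip.calibration(n);K=np.array(c['intrinsics'])
    if n!='wrist': return K,np.array(c['R']),np.array(c['t'])
    s=s or manip.observe()
    T=np.eye(4);T[:3,:3]=Ro.from_euler('xyz',s['orientation']).as_matrix();T[:3,3]=s['ee_pos']
    W=np.linalg.inv(T@np.array(c['T_tool_cam']))
    return K,W[:3,:3],W[:3,3]
def px2w(C,u,v,z):
    K,R,t=C; d=R.T@np.linalg.solve(K,[u,v,1.]); o=-R.T@t
    return o+d*(z-o[2])/d[2]
def w2px(C,X):
    K,R,t=C; p=K@(R@np.asarray(X,float)+t); return p[:2]/p[2]
def save(im,name,box=None,f=1):
    if box: im=im[box[1]:box[3],box[0]:box[2]]
    im=cv2.resize(im,None,fx=f,fy=f,interpolation=cv2.INTER_CUBIC)
    cv2.imwrite(f'pics/{name}.png',im if False else im[:,:,::-1])
def snap(name,box=None,f=1,n='wrist'):
    s=manip.observe(); C=cam(n,s); im=manip.get_image(n); save(im,name,box,f)
    cv2.imwrite(f'pics/raw_{name}.png',im[:,:,::-1]); np.savez(f'pics/raw_{name}.npz',K=C[0],R=C[1],t=C[2]); return C,im
def load(name):
    d=np.load(f'pics/raw_{name}.npz'); return d['K'],d['R'],d['t']
E
python3 - <<'E'
import cv2
im=cv2.imread('pics/a_top.png')
cv2.imwrite('pics/b1.png',cv2.resize(im[90:260,90:250],None,fx=4.6/1.3,fy=4.6/1.3,interpolation=cv2.INTER_CUBIC)[:600])
cv2.imwrite('pics/b2.png',cv2.resize(im[90:290,220:440],None,fx=3,fy=3,interpolation=cv2.INTER_CUBIC))
E
```

```text
(no output)
```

View pics/b1.png

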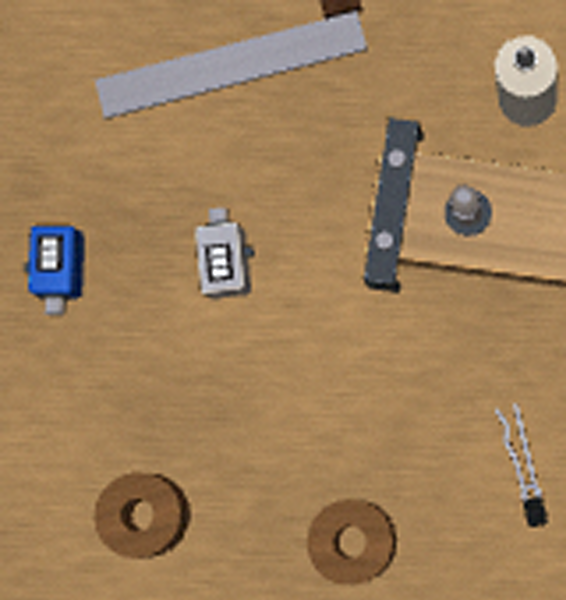

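View pics/b2.png

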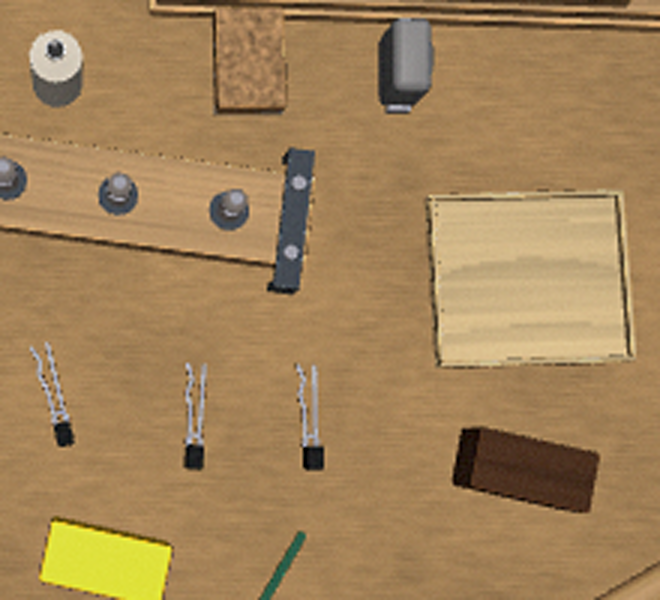

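```bash
python3 - <<'E'
from h import *
C=cam('top')
f=4.6/1.3
a=lambda u,v:(90+u/f-.35,90+v/f-.35)
b=lambda u,v:(220+u/3-.33,90+v/3-.33)
L={'wheelL top':(a(141,515),.028),'wheelR top':(a(351,541),.028),'counter body':(a(220,260),.028),'counter btn':(a(219,214),.014),
'glue':(a(525,67),.1),'axA':(a(463,198),.082),'axB':(b(119,180),.082),'axC':(b(236,200),.082),
'c0grip':(b(64,432),.026),'c1grip':(b(194,455),.026),'c2grip':(b(313,457),.026),
'c0tip':(b(49,344),.002),'c1tip':(b(204,364),.002),'c2tip':(b(314,367),.002),
'tray1':(b(429,196),.015),'tray2':(b(622,191),.015),'tray3':(b(635,357),.015),'tray4':(b(438,366),.015),
'stop tl':(b(480,429),.055),'stop tr':(b(599,452),.055),'stop br':(b(588,512),.055),'stop bl':(b(468,488),.055)}
for k,(p,z) in L.items(): print(k,np.round(px2w(C,*p,z),4)[:2])
print(Ro.from_euler('xyz',manip.observe()['orientation']).as_matrix().round(3))
E
```

```text
wheelL top [0.4468 0.3392]
wheelR top [0.4324 0.192 ]
counter body [0.6292 0.2942]
counter btn [0.6655 0.3002]
glue [0.7553 0.0786]
axA [0.6674 0.1187]
axB [0.6603 0.0245]
axC [ 0.6467 -0.0703]
c0grip [0.4576 0.0636]
c1grip [ 0.4414 -0.045 ]
c2grip [ 0.4423 -0.1444]
c0tip [0.5326 0.079 ]
c1tip [ 0.519  -0.0545]
c2tip [ 0.519  -0.1494]
tray1 [ 0.669 -0.246]
tray2 [ 0.6785 -0.4148]
tray3 [ 0.5341 -0.4225]
tray4 [ 0.5218 -0.2529]
stop tl [ 0.4685 -0.2754]
stop tr [ 0.4524 -0.3728]
stop br [ 0.4039 -0.3627]
stop bl [ 0.4207 -0.2651]
[[-0.967  0.254 -0.   ]
 [ 0.254  0.967 -0.001]
 [-0.    -0.001 -1.   ]]
```

```bash
cat >> h.py <<'E'
def plan(x,y,z,yaw,s=None):
    s=s or manip.observe()
    R=Ro.from_euler('xyz',s['orientation']); G=Ro.from_euler('xyz',[np.pi,0,yaw])
    d=R.inv().apply(np.array([x,y,z])-s['ee_pos']); r=np.degrees((R.inv()*G).as_rotvec())
    print('d',d.round(4),'rot',r.round(2),'rows',round(max(np.linalg.norm(d)/.0417,np.linalg.norm(r)/7.16),1))
def st():
    s=manip.observe(); print('t',round(s['time'],2),'pos',np.round(s['ee_pos'],4),'rpy',np.round(s['orientation'],4),'F',np.round(s['contact_force'],1),'gap',round(s['finger_gap']*88,1),'q',np.round(s['qpos'],2))
E
python3 -c "
from h import *
plan(.432,.192,.16,1.46)"
```

```text
d [-0.369  -0.3541  0.0531] rot [-6.000e-02  6.000e-02  8.164e+01] rows 12.3
```

Request:
move_arm(
  deltas=[
    [-0.369,-0.354,0.053,0,0,81.6,1],
    [-0.369,-0.354,0.053,0,0,81.6,1],
    [-0.369,-0.354,0.053,0,0,81.6,1],
    [-0.369,-0.354,0.053,0,0,81.6,1],
    [-0.369,-0.354,0.053,0,0,81.6,1],
    [-0.369,-0.354,0.053,0,0,81.6,1],
    [-0.369,-0.354,0.053,0,0,81.6,1],
    [-0.369,-0.354,0.053,0,0,81.6,1],
    [-0.369,-0.354,0.053,0,0,81.6,1],
    [-0.369,-0.354,0.053,0,0,81.6,1],
    [-0.369,-0.354,0.053,0,0,81.6,1],
    [-0.369,-0.354,0.053,0,0,81.6,1],
    [-0.369,-0.354,0.053,0,0,81.6,1],
    [-0.369,-0.354,0.053,0,0,81.6,1],
    [-0.369,-0.354,0.053,0,0,81.6,1],
    [-0.369,-0.354,0.053,0,0,81.6,1],
    [-0.369,-0.354,0.053,0,0,81.6,1],
  ],
  grip_force=20,
)

```text
time: 1.57
ee_pos: [0.4314, 0.1941, 0.1603]
orientation: [-3.141, -0.0, 1.463]
contact_force: [-0.1, -0.8, -1.0]
finger_gap: 1.002
```

```bash
python3 -c "
from h import *
st();snap('c1',f=1.5)
snap('c1t',n='top')
plan(.432,.192,.16,1.46)"
```

```text
t 1.57 pos [0.4314 0.1941 0.1603] rpy [-3.1412e+00 -5.0000e-04  1.4635e+00] F [-0.1 -0.8 -1. ] gap 88.2 q [-0.88  0.33  0.43  2.06 -0.19  0.79 -0.44]
d [-0.0019  0.0007  0.0003] rot [-0.01 -0.02  0.19] rows 0.0
```

View pics/c1.png

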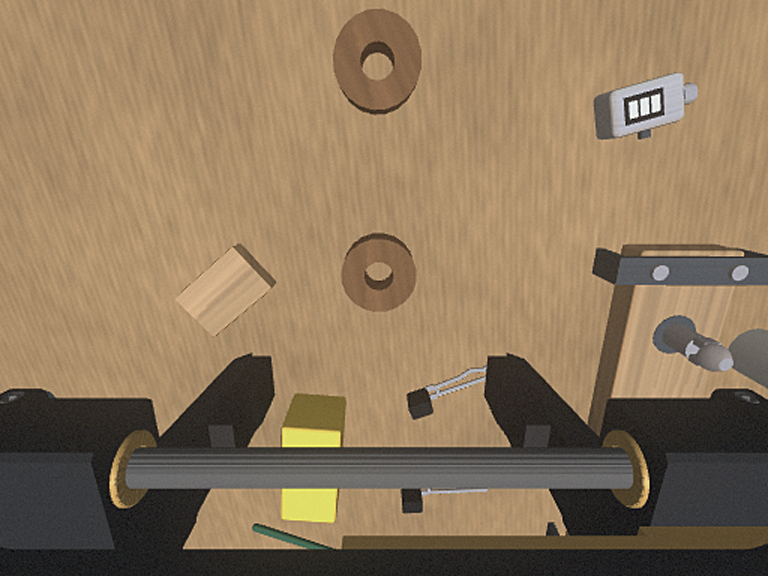

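```bash
python3 -c "
from h import *
C=load('c1')
print(px2w(C,379/1.5-.2,272/1.5-.2,.028), px2w(C,378/1.5,58/1.5,.028), w2px(C,[.4314,.194,.03])*1.5)
print(px2w(C,715/1.5,358/1.5,.082),px2w(C,675/1.5,334/1.5,.03))
"
```

```text
[0.43201961 0.19588938 0.028     ] [0.44745534 0.34277918 0.028     ] [378.17578394 274.75756044]
[0.66021568 0.1230094  0.082     ] [0.66954006 0.11724444 0.03      ]
```

Request:
move_arm(
  deltas=[
    [0.001,-0.0005,0.035,0,0,0,1],
    [0.001,-0.0005,0.07,0,0,0,1],
    [0.001,-0.0005,0.105,0,0,0,1],
    [0.001,-0.0005,0.13,0,0,0,1],
    [0.001,-0.0005,0.138,0,0,0,1],
    [0.001,-0.0005,0.138,0,0,0,1],
    [0.001,-0.0005,0.138,0,0,0,0.3],
    [0.001,-0.0005,0.138,0,0,0,0.3],
    [0.001,-0.0005,0.138,0,0,0,0.3],
    [0.001,-0.0005,0.138,0,0,0,0.3],
    [0.001,-0.0005,0.138,0,0,0,0.3],
    [0.001,-0.0005,0.138,0,0,0,0.3],
    [0.001,-0.0005,0.138,0,0,0,0.3],
    [0.001,-0.0005,0.138,0,0,0,0.3],
    [0.001,-0.0005,0.138,0,0,0,0.3],
  ],
  grip_force=20,
)

```text
time: 2.92
ee_pos: [0.4317, 0.1936, 0.0223]
orientation: [3.142, 0.0, 1.461]
contact_force: [1.1, -0.3, 0.6]
finger_gap: 0.343
```

```bash
python3 -c "
from h import *
st()
plan(.6467,-.0703,.16,1.46)"
```

```text
t 2.92 pos [0.4317 0.1936 0.0223] rpy [3.1416 0.     1.4606] F [ 1.1 -0.3  0.6] gap 30.2 q [-0.76  0.59  0.3   2.12 -0.36  0.48 -0.29]
d [-0.2387  0.2427 -0.1376] rot [0.   0.   0.04] rows 8.8
```

```bash
python3 -c "
from h import *
snap('c2',f=1.5)"
```

```text
(no output)
```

View pics/c2.png

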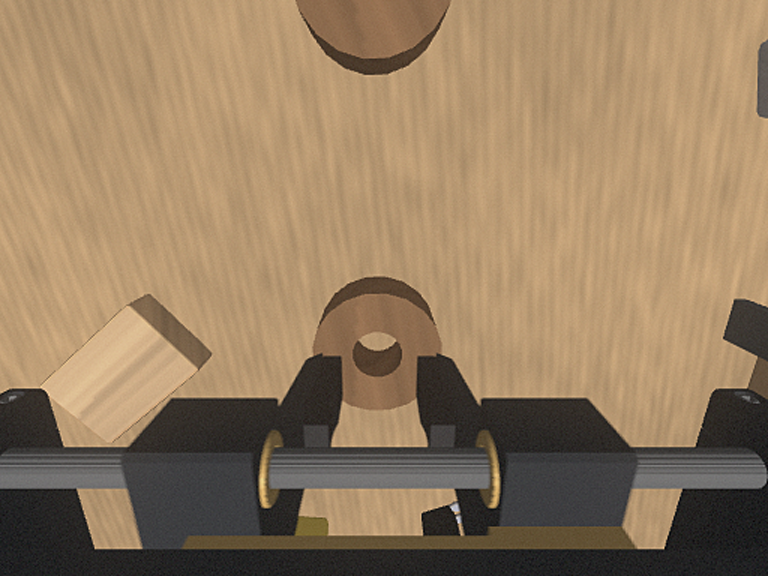

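```bash
python3 -c "
from h import *
C=load('c2')
print(px2w(C,378/1.5,350/1.5,.028), w2px(C,[.4317,.1936,.028])*1.5,w2px(C,[.4317,.1936,.008])*1.5)
"
```

```text
[0.43191995 0.19489424 0.028     ] [377.83764312 352.57446938] [377.87435552 334.86693582]
```

Request:
move_arm(
  deltas=[
    [0,0,0,0,0,0,1],
    [0,0,0,0,0,0,1],
    [0,0,0,0,0,0,1],
    [0,0,0,0,0,0,1],
    [0,0,0,0,0,0,1],
    [0,0,0,0,0,0,1],
    [0,0,0.005,0,0,0,1],
    [0,0,0.008,0,0,0,1],
    [0,0,0.01,0,0,0,1],
    [0,0,0.01,0,0,0,1],
  ],
)

```text
time: 3.8
ee_pos: [0.4313, 0.1934, 0.0117]
orientation: [-3.141, 0.001, 1.461]
contact_force: [-0.3, 0.5, -0.1]
finger_gap: 0.997
```

```bash
python3 -c "
from h import *
st();snap('c3',f=1.5);snap('c3s',n='scene',box=(280,100,420,240),f=4)"
```

```text
t 3.8 pos [0.4313 0.1934 0.0117] rpy [-3.1408e+00  6.0000e-04  1.4606e+00] F [-0.3  0.5 -0.1] gap 87.8 q [-0.74  0.61  0.28  2.12 -0.37  0.46 -0.28]
```

View pics/c3.png

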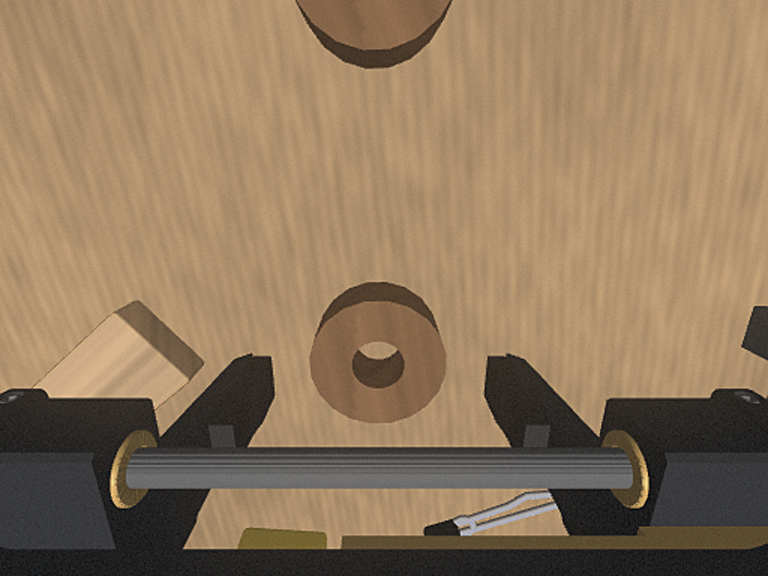

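View pics/c3s.png

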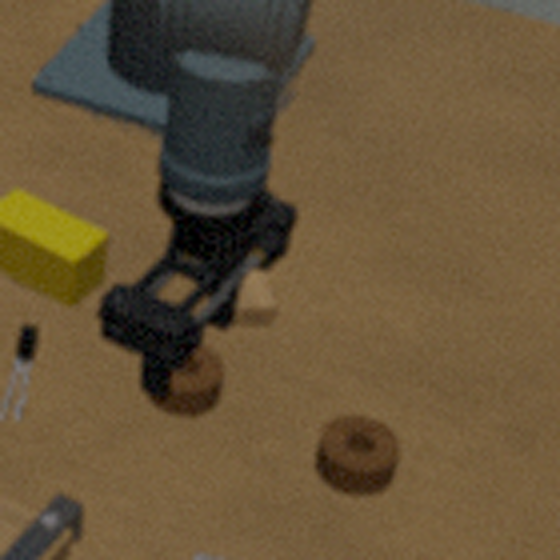

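```bash
python3 -c "
from h import *
C=cam('scene')
for o in(.044,.052,.06):
  for z in(-.002,.01,.02,.03,.04): print(o,z,(w2px(C,[.4313+.994*o,.1934-.11*o,z])-[280,100])*4)
"
```

```text
0.044 -0.002 [153.80069869 423.79290932]
0.044 0.01 [155.16564782 412.88126652]
0.044 0.02 [156.31507695 403.69252843]
0.044 0.03 [157.47555668 394.41544986]
0.044 0.04 [158.64724716 385.04875067]
0.052 -0.002 [148.67045256 429.54234844]
0.052 0.01 [150.01065793 418.62635049]
0.052 0.02 [151.13929064 409.43361593]
0.052 0.03 [152.27881148 400.15219729]
0.052 0.04 [153.42937878 390.78080503]
0.06 -0.002 [143.50519755 435.33102181]
0.06 0.01 [144.82028796 424.41086454]
0.06 0.02 [145.92781039 415.21429587]
0.06 0.03 [147.04605433 405.92869874]
0.06 0.04 [148.17517622 396.55277406]
```

Request:
move_arm(
  deltas=[
    [0,0,0.01,0,0,0,1],
    [0,0,0.018,0,0,0,1],
    [0,0,0.022,0,0,0,1],
    [0,0,0.024,0,0,0,1],
    [0,0,0.024,0,0,0,1],
  ],
)

```text
time: 4.32
ee_pos: [0.4313, 0.1933, -0.0124]
orientation: [-3.141, 0.001, 1.46]
contact_force: [0.0, -0.2, -0.9]
finger_gap: 0.998
```

```bash
python3 -c "
from h import *
st();snap('c4s',n='scene',box=(280,100,420,240),f=4)"
```

```text
t 4.32 pos [ 0.4313  0.1933 -0.0124] rpy [-3.1405e+00  8.0000e-04  1.4605e+00] F [ 0.  -0.2 -0.9] gap 87.8 q [-0.72  0.66  0.25  2.12 -0.39  0.41 -0.26]
```

View pics/c4s.png

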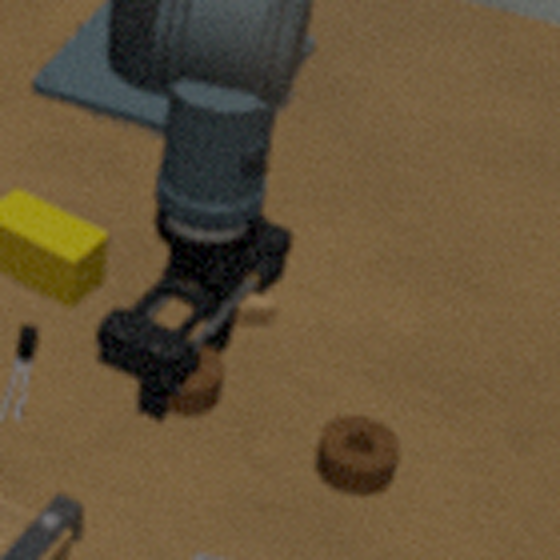

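Request:
move_arm(
  deltas=[
    [0,0,0.001,0,0,0,0.5],
    [0,0,0.001,0,0,0,0.5],
    [0,0,0.001,0,0,0,0.5],
    [0,0,0.001,0,0,0,0.5],
    [0,0,0.001,0,0,0,0.5],
    [0,0,0.001,0,0,0,0.5],
    [0,0,0.001,0,0,0,0.5],
    [0,0,0.001,0,0,0,0.5],
    [0,0,-0.02,0,0,0,0.5],
    [0,0,-0.06,0,0,0,0.5],
    [0,0,-0.1,0,0,0,0.5],
    [0,0,-0.12,0,0,0,0.5],
    [0,0,-0.12,0,0,0,0.5],
  ],
  grip_force=20,
)

```text
time: 5.45
ee_pos: [0.4344, 0.195, 0.1122]
orientation: [3.136, -0.005, 1.46]
contact_force: [-0.1, 0.0, -0.1]
finger_gap: 0.692
```

```bash
python3 -c "
from h import *
st()
plan(.640,-.0703,.13,1.46)"
```

```text
t 5.45 pos [0.4344 0.195  0.1122] rpy [ 3.1359 -0.0048  1.4604] F [-0.1  0.  -0.1] gap 60.9 q [-0.85  0.42  0.41  2.09 -0.26  0.67 -0.37]
d [-0.2409  0.2337 -0.0176] rot [ 0.32 -0.28  0.02] rows 8.1
```

Request:
move_arm(
  deltas=[
    [-0.241,0.234,-0.05,0.3,-0.3,0,0.5],
    [-0.241,0.234,-0.05,0.3,-0.3,0,0.5],
    [-0.241,0.234,-0.05,0.3,-0.3,0,0.5],
    [-0.241,0.234,-0.05,0.3,-0.3,0,0.5],
    [-0.241,0.234,-0.05,0.3,-0.3,0,0.5],
    [-0.241,0.234,-0.05,0.3,-0.3,0,0.5],
    [-0.241,0.234,-0.05,0.3,-0.3,0,0.5],
    [-0.241,0.234,-0.05,0.3,-0.3,0,0.5],
    [-0.241,0.234,-0.05,0.3,-0.3,0,0.5],
    [-0.241,0.234,-0.05,0.3,-0.3,0,0.5],
    [-0.241,0.234,-0.05,0.3,-0.3,0,0.5],
    [-0.241,0.234,-0.05,0.3,-0.3,0,0.5],
  ],
)

```text
time: 6.45
ee_pos: [0.6365, -0.0693, 0.157]
orientation: [-3.134, 0.004, 1.463]
contact_force: [0.0, -0.2, -1.3]
finger_gap: 0.691
```

```bash
python3 -c "
from h import *
st();snap('d1',f=1.5);snap('d1t',n='top')"
```

```text
t 6.45 pos [ 0.6365 -0.0693  0.157 ] rpy [-3.1336  0.0039  1.4627] F [ 0.  -0.2 -1.3] gap 60.8 q [-0.27  0.62  0.44  1.63 -0.3   0.97  0.17]
```

View pics/d1.png

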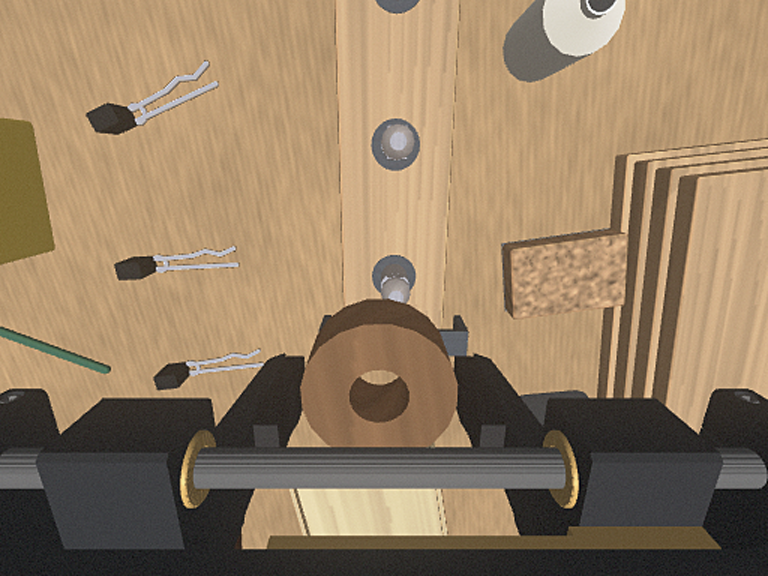

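```bash
python3 -c "
from h import *
C=load('d1')
p=lambda u,v,z:px2w(C,u/1.5-.17,v/1.5-.17,z).round(4)
print('C',p(396,292,.082),p(393,277,.03),'B',p(398,141,.082),p(395,145,.03),'A',p(397,-8,.03))
print('wheel',p(379,397,.1965), p(379,396,.1965))
for n,g,t in(('c0',(106,118),(217,84)),('c1',(134,267),(238,265)),('c2',(171,375),(262,367))): print(n,p(*g,.026),p(*t,.002))
print('glue',p(598,3,.11))
"
```

```text
C [ 0.6477 -0.0673  0.082 ] [ 0.6467 -0.0718  0.03  ] B [0.6575 0.0236 0.082 ] [0.6574 0.0234 0.03  ] A [0.6672 0.1124 0.03  ]
wheel [ 0.637  -0.0711  0.1965] [ 0.637  -0.0706  0.1965]
c0 [0.4589 0.063  0.026 ] [0.5327 0.0801 0.002 ]
c1 [ 0.4455 -0.0432  0.026 ] [ 0.5177 -0.0554  0.002 ]
c2 [ 0.4479 -0.1399  0.026 ] [ 0.5182 -0.1527  0.002 ]
glue [0.7534 0.0714 0.11  ]
```

```bash
python3 -c "
from h import *
plan(.6477,-.0698,.055,1.46)"
```

```text
d [0.0011 0.0116 0.1025] rot [-0.4   0.24  0.19] rows 2.5
```

Request:
move_arm(
  deltas=[
    [0.001,0.0116,0.0,-0.4,0.24,0.2,0.5],
    [0.001,0.0116,0.02,-0.4,0.24,0.2,0.5],
    [0.001,0.0116,0.045,-0.4,0.24,0.2,0.5],
    [0.001,0.0116,0.065,-0.4,0.24,0.2,0.5],
    [0.001,0.0116,0.08,-0.4,0.24,0.2,0.5],
    [0.001,0.0116,0.09,-0.4,0.24,0.2,0.5],
    [0.001,0.0116,0.1,-0.4,0.24,0.2,0.5],
    [0.001,0.0116,0.1025,-0.4,0.24,0.2,0.5],
  ],
)

```text
time: 7.22
ee_pos: [0.6478, -0.0713, 0.0544]
orientation: [-3.141, 0.001, 1.458]
contact_force: [-2.5, 0.2, 0.2]
finger_gap: 0.696
```

```bash
python3 -c "
from h import *
st();snap('d2',f=1.5);plan(.6477,-.0698,.021,1.46)"
```

```text
t 7.22 pos [ 0.6478 -0.0713  0.0544] rpy [-3.1411e+00  6.0000e-04  1.4582e+00] F [-2.5  0.2  0.2] gap 61.2 q [-0.22  0.76  0.38  1.65 -0.37  0.8   0.21]
d [ 0.0015 -0.0002  0.0337] rot [-0.04  0.03 -0.12] rows 0.8
```

View pics/d2.png

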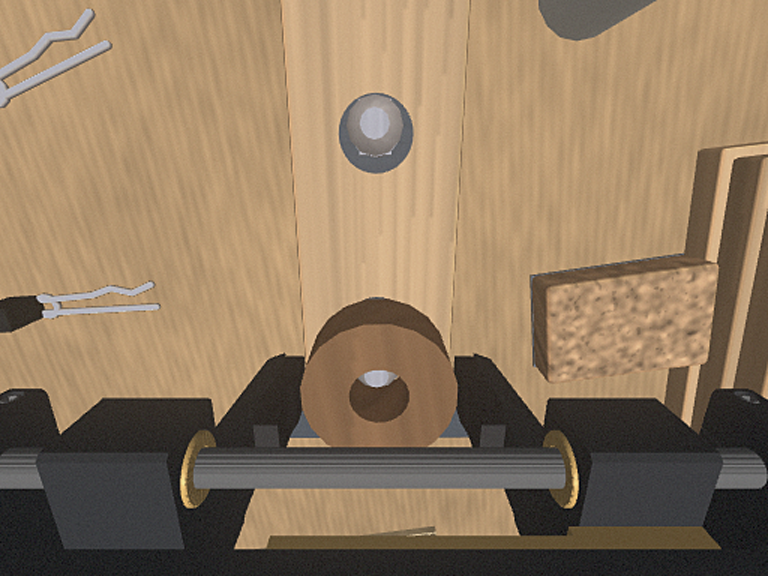

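Request:
move_arm(
  deltas=[
    [0.001,-0.0008,0.01,0,0,0,0.5],
    [0.001,-0.0008,0.022,0,0,0,0.5],
    [0.001,-0.0008,0.03,0,0,0,0.5],
    [0.001,-0.0008,0.034,0,0,0,0.5],
    [0.001,-0.0008,0.034,0,0,0,0.5],
  ],
)

```text
time: 7.68
ee_pos: [0.6476, -0.0712, 0.0206]
orientation: [3.141, 0.001, 1.457]
contact_force: [-2.1, 1.8, -2.2]
finger_gap: 0.694
```

```bash
python3 -c "
from h import *
st()"
```

```text
t 7.68 pos [ 0.6476 -0.0712  0.0206] rpy [3.1412e+00 1.1000e-03 1.4572e+00] F [-2.1  1.8 -2.2] gap 61.0 q [-0.21  0.81  0.36  1.66 -0.39  0.75  0.23]
```

Request:
move_arm(
  deltas=[
    [0,-0.0005,0.001,0,0,0,0.5],
    [0,-0.0005,0.001,0,0,0,0.95],
    [0,-0.0005,0.001,0,0,0,0.95],
    [0,-0.0005,0.001,0,0,0,0.95],
    [0,-0.0005,0.001,0,0,0,0.95],
    [0,-0.0005,0.001,0,0,0,0.95],
    [0,-0.0005,-0.03,0,0,0,0.95],
    [0,-0.0005,-0.07,0,0,0,0.95],
    [0,-0.0005,-0.11,0,0,0,0.95],
    [0,-0.0005,-0.13,0,0,0,0.95],
    [0,-0.0005,-0.13,0,0,0,0.95],
  ],
)

```text
time: 8.6
ee_pos: [0.6512, -0.0721, 0.1577]
orientation: [3.13, 0.001, 1.457]
contact_force: [1.6, -1.2, 0.6]
finger_gap: 0.953
```

```bash
python3 -c "
from h import *
st();snap('d3',f=1.5)
plan(.447,.341,.15,3.03);plan(.447,.341,.15,-.11)"
```

```text
t 8.6 pos [ 0.6512 -0.0721  0.1577] rpy [3.1300e+00 6.0000e-04 1.4567e+00] F [ 1.6 -1.2  0.6] gap 83.9 q [-0.26  0.63  0.44  1.6  -0.31  0.97  0.17]
d [ 0.3869 -0.2481  0.0027] rot [  0.31   0.37 -90.13] rows 12.6
d [ 0.3869 -0.2481  0.0027] rot [ 0.37 -0.31 89.78] rows 12.5
```

View pics/d3.png

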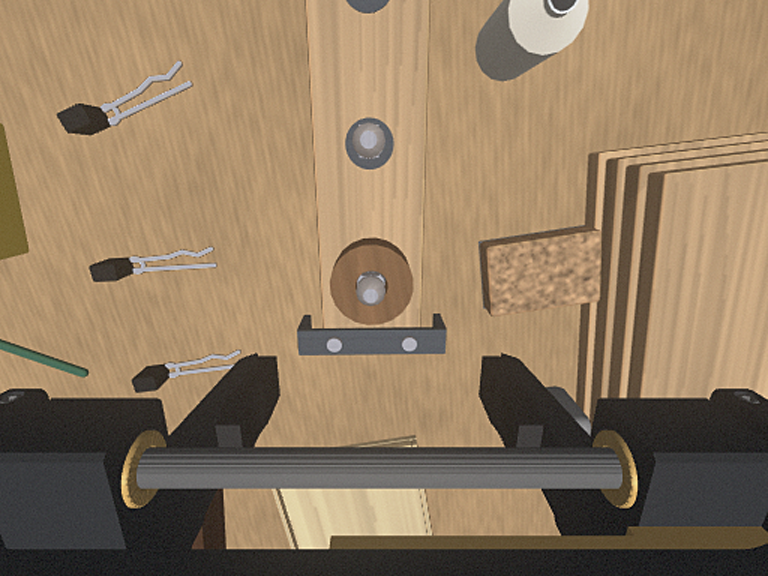

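Request:
move_arm(
  deltas=[
    [0.387,-0.248,0.003,0.3,0.4,-90,0.95],
    [0.387,-0.248,0.003,0.3,0.4,-90,0.95],
    [0.387,-0.248,0.003,0.3,0.4,-90,0.95],
    [0.387,-0.248,0.003,0.3,0.4,-90,0.95],
    [0.387,-0.248,0.003,0.3,0.4,-90,0.95],
    [0.387,-0.248,0.003,0.3,0.4,-90,0.95],
    [0.387,-0.248,0.003,0.3,0.4,-90,0.95],
    [0.387,-0.248,0.003,0.3,0.4,-90,0.95],
    [0.387,-0.248,0.003,0.3,0.4,-90,0.95],
    [0.387,-0.248,0.003,0.3,0.4,-90,0.95],
    [0.387,-0.248,0.003,0.3,0.4,-90,0.95],
    [0.387,-0.248,0.003,0.3,0.4,-90,0.95],
    [0.387,-0.248,0.003,0.3,0.4,-90,0.95],
    [0.387,-0.248,0.003,0.3,0.4,-90,0.95],
    [0.387,-0.248,0.003,0.3,0.4,-90,0.95],
    [0.387,-0.248,0.003,0.3,0.4,-90,0.95],
  ],
)

```text
time: 9.98
ee_pos: [0.4449, 0.3406, 0.1472]
orientation: [-3.141, -0.007, 3.025]
contact_force: [1.6, 0.7, -0.2]
finger_gap: 0.948
```

```bash
python3 -c "
from h import *
st();snap('e1',f=1.5)
plan(.447,.341,.15,3.03)"
```

```text
t 9.98 pos [0.4449 0.3406 0.1472] rpy [-3.1406 -0.0068  3.0246] F [ 1.6  0.7 -0.2] gap 83.4 q [-0.74  0.47  0.01  1.83 -0.01  0.85  0.73]
d [-0.0018  0.0006 -0.0026] rot [-0.04 -0.37 -0.29] rows 0.1
```

View pics/e1.png

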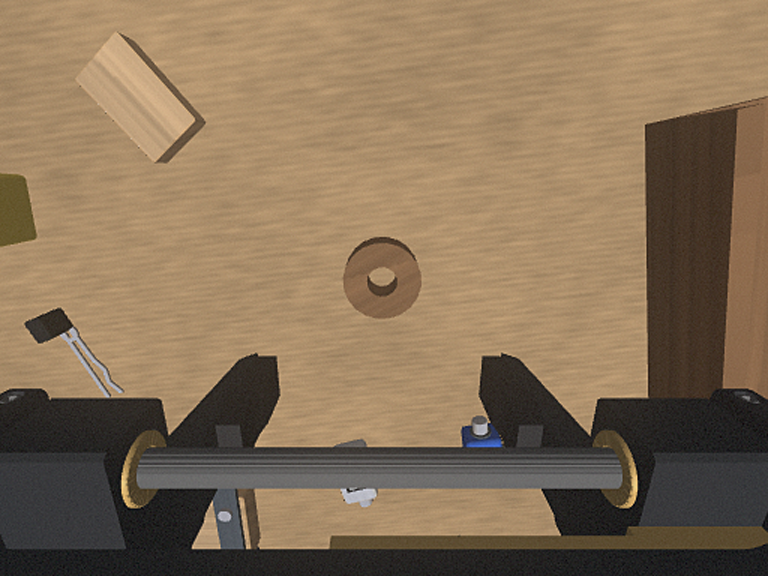

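```bash
python3 -c "
from h import *
C=load('e1');w=px2w(C,382/1.5-.17,279/1.5-.17,.028);print(w);plan(w[0],w[1],-.0115,3.03)"
```

```text
[0.44435748 0.34200733 0.028     ]
d [-0.0002  0.0014  0.1589] rot [-0.04 -0.37 -0.29] rows 3.8
```

Request:
move_arm(
  deltas=[
    [0,0.001,0.04,0,-0.4,0,0.95],
    [0,0.001,0.08,0,-0.4,0,0.95],
    [0,0.001,0.12,0,-0.4,0,0.95],
    [0,0.001,0.15,0,-0.4,0,0.95],
    [0,0.001,0.158,0,-0.4,0,0.95],
    [0,0.001,0.158,0,-0.4,0,0.95],
    [0,0.001,0.159,0,-0.4,0,0.5],
    [0,0.001,0.159,0,-0.4,0,0.5],
    [0,0.001,0.159,0,-0.4,0,0.5],
    [0,0.001,0.159,0,-0.4,0,0.5],
    [0,0.001,0.159,0,-0.4,0,0.5],
    [0,0.001,0.159,0,-0.4,0,0.5],
    [0,0.001,0.159,0,-0.4,0,0.5],
    [0,0.001,0.12,0,-0.4,0,0.5],
    [0,0.001,0.08,0,-0.4,0,0.5],
    [0,0.001,0.04,0,-0.4,0,0.5],
    [0,0.001,0,0,-0.4,0,0.5],
    [0,0.001,0,0,-0.4,0,0.5],
  ],
)

```text
time: 11.53
ee_pos: [0.4491, 0.3456, 0.156]
orientation: [3.132, 0.01, 3.027]
contact_force: [1.7, -0.2, -0.6]
finger_gap: 0.7
```

```bash
python3 -c "
from h import *
st();plan(.6585,.0238,.15,3.03)"
```

```text
t 11.53 pos [0.4491 0.3456 0.156 ] rpy [3.1317 0.0098 3.0272] F [ 1.7 -0.2 -0.6] gap 61.6 q [-0.74  0.46  0.01  1.83 -0.    0.84  0.73]
d [-0.2447 -0.2959  0.0055] rot [ 0.57  0.56 -0.16] rows 9.2
```

Request:
move_arm(
  deltas=[
    [-0.245,-0.296,0.005,0.5,0.5,0,0.5],
    [-0.245,-0.296,0.005,0.5,0.5,0,0.5],
    [-0.245,-0.296,0.005,0.5,0.5,0,0.5],
    [-0.245,-0.296,0.005,0.5,0.5,0,0.5],
    [-0.245,-0.296,0.005,0.5,0.5,0,0.5],
    [-0.245,-0.296,0.005,0.5,0.5,0,0.5],
    [-0.245,-0.296,0.005,0.5,0.5,0,0.5],
    [-0.245,-0.296,0.005,0.5,0.5,0,0.5],
    [-0.245,-0.296,0.005,0.5,0.5,0,0.5],
    [-0.245,-0.296,0.005,0.5,0.5,0,0.5],
    [-0.245,-0.296,0.005,0.5,0.5,0,0.5],
    [-0.245,-0.296,0.005,0.5,0.5,0,0.5],
    [-0.245,-0.296,0.005,0.5,0.5,0,0.5],
  ],
)

```text
time: 12.62
ee_pos: [0.6541, 0.0229, 0.143]
orientation: [-3.134, -0.009, 3.03]
contact_force: [-0.4, 0.6, -0.1]
finger_gap: 0.696
```

```bash
python3 -c "
from h import *
st();snap('e2',f=1.5);plan(.6585,.0238,.15,3.03)"
```

```text
t 12.62 pos [0.6541 0.0229 0.143 ] rpy [-3.1343 -0.0087  3.03  ] F [-0.4  0.6 -0.1] gap 61.3 q [-0.16  0.62  0.08  1.58 -0.05  0.95  1.39]
d [-0.0042  0.001  -0.007 ] rot [-0.42 -0.49  0.05] rows 0.2
```

View pics/e2.png

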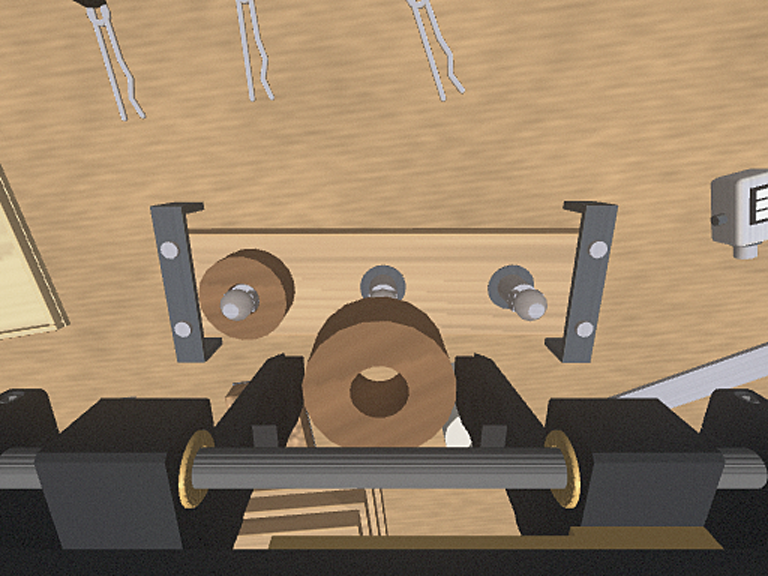

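```bash
python3 -c "
from h import *
C=load('e2')
p=lambda u,v,z:px2w(C,u/1.5-.17,v/1.5-.17,z).round(4)
print('B',p(383,288,.03),'A',p(511,289,.03),p(529,304,.082),'C',p(238,304,.082))
"
```

```text
B [0.6585 0.0238 0.03  ] A [0.6698 0.1186 0.03  ] [0.6631 0.1139 0.082 ] C [ 0.6435 -0.0652  0.082 ]
```

Request:
move_arm(
  deltas=[
    [-0.004,0.001,-0.005,-0.4,-0.5,0,0.5],
    [-0.004,0.001,0.0,-0.4,-0.5,0,0.5],
    [-0.004,0.001,0.02,-0.4,-0.5,0,0.5],
    [-0.004,0.001,0.04,-0.4,-0.5,0,0.5],
    [-0.004,0.001,0.06,-0.4,-0.5,0,0.5],
    [-0.004,0.001,0.075,-0.4,-0.5,0,0.5],
    [-0.004,0.001,0.085,-0.4,-0.5,0,0.5],
    [-0.004,0.001,0.09,-0.4,-0.5,0,0.5],
    [-0.004,0.001,0.09,-0.4,-0.5,0,0.5],
  ],
)

```text
time: 13.42
ee_pos: [0.657, 0.0226, 0.0519]
orientation: [-3.141, -0.002, 3.03]
contact_force: [-1.4, 5.8, -4.3]
finger_gap: 0.702
```

```bash
python3 -c "
from h import *
st();snap('e3',f=1.5);plan(.6585,.0238,.020,3.03)"
```

```text
t 13.42 pos [0.657  0.0226 0.0519] rpy [-3.1413e+00 -1.9000e-03  3.0296e+00] F [-1.4  5.8 -4.3] gap 61.7 q [-0.14  0.74  0.06  1.62 -0.06  0.79  1.4 ]
d [-0.0014  0.0014  0.0324] rot [-0.01 -0.1  -0.03] rows 0.8
```

View pics/e3.png

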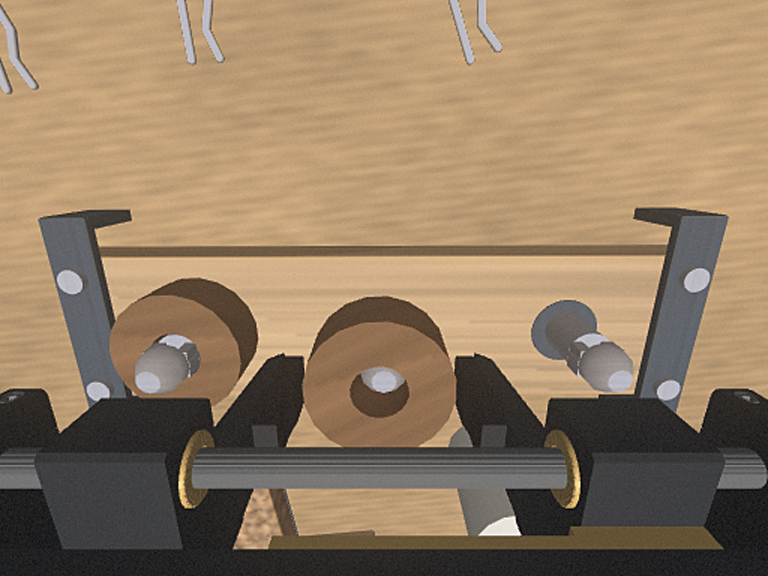

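Request:
move_arm(
  deltas=[
    [-0.0005,0.002,0,0,0,0,0.5],
    [-0.0005,0.0022,0.008,0,0,0,0.5],
    [-0.0005,0.0022,0.018,0,0,0,0.5],
    [-0.0005,0.0022,0.026,0,0,0,0.5],
    [-0.0005,0.0022,0.03,0,0,0,0.5],
    [-0.0005,0.0022,0.031,0,0,0,0.5],
  ],
)

```text
time: 13.97
ee_pos: [0.6581, 0.0231, 0.022]
orientation: [-3.14, -0.001, 3.028]
contact_force: [-8.3, 2.9, 9.3]
finger_gap: 0.699
```

```bash
python3 -c "
from h import *
st()"
```

```text
t 13.97 pos [0.6581 0.0231 0.022 ] rpy [-3.1402e+00 -1.1000e-03  3.0284e+00] F [-8.3  2.9  9.3] gap 61.5 q [-0.14  0.79  0.06  1.62 -0.06  0.74  1.4 ]
```

Request:
move_arm(
  deltas=[
    [0.001,0.0005,0.0,0,0,0,0.85],
    [0.001,0.0005,0.0,0,0,0,0.85],
    [0.001,0.0005,0.0,0,0,0,0.85],
    [0.001,0.0005,0.0,0,0,0,0.85],
    [0.001,0.0005,-0.03,0,0,0,0.85],
    [0.001,0.0005,-0.07,0,0,0,0.85],
    [0.001,0.0005,-0.11,0,0,0,0.85],
    [0.001,0.0005,-0.13,0,0,0,0.85],
    [0.001,0.0005,-0.13,0,0,0,0.85],
    [0.001,0.0005,-0.13,0,0,0,0.85],
  ],
)

```text
time: 14.8
ee_pos: [0.6592, 0.0229, 0.1537]
orientation: [-3.14, 0.004, 3.027]
contact_force: [-0.8, 0.1, -1.2]
finger_gap: 0.853
```

```bash
python3 -c "
from h import *
st();snap('e4',f=1.5);snap('e4t',n='top',box=(90,90,340,270),f=3.1)"
```

```text
t 14.8 pos [0.6592 0.0229 0.1537] rpy [-3.1402  0.0045  3.0274] F [-0.8  0.1 -1.2] gap 75.1 q [-0.16  0.61  0.08  1.57 -0.05  0.96  1.39]
```

View pics/e4.png

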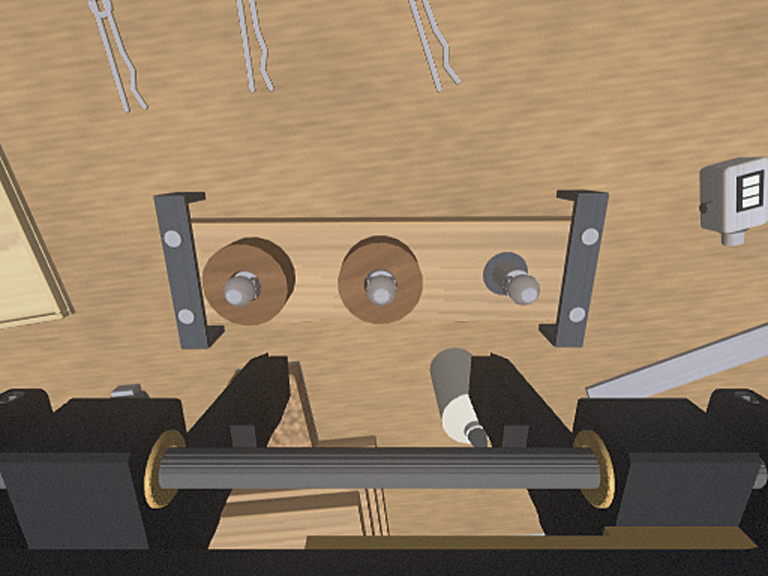

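View pics/e4t.png

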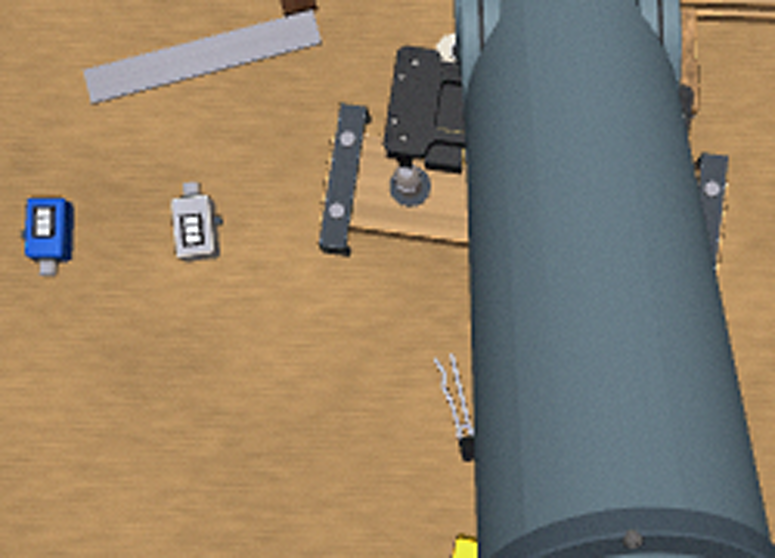

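```bash
python3 -c "
from h import *
plan(.445,-.142,.12,-.1)"
```

```text
d [ 0.192  -0.1881  0.0314] rot [-7.0000e-02  2.0000e-01  1.7921e+02] rows 25.0
```

Request:
move_arm(
  deltas=[
    [0.0,0.0,-0.03,0,0,7,0.6],
    [0.1,-0.1,-0.03,0,0,30,0.6],
    [0.192,-0.188,0.0,0,0,140,0.6],
    [0.192,-0.188,0.0,0,0,140,0.6],
    [0.192,-0.188,0.0,0,0,140,0.6],
    [0.192,-0.188,0.0,0,0,140,0.6],
    [0.192,-0.188,0.0,0,0,140,0.6],
    [0.192,-0.188,0.0,0,0,140,0.6],
    [0.192,-0.188,0.0,0,0,140,0.6],
    [0.192,-0.188,0.0,0,0,140,0.6],
    [0.192,-0.188,0.0,0,0,140,0.6],
    [0.192,-0.188,0.0,0,0,140,0.6],
    [0.192,-0.188,0.0,0,0,140,0.6],
    [0.192,-0.188,0.0,0,0,140,0.6],
    [0.192,-0.188,0.0,0,0,140,0.6],
    [0.192,-0.188,0.0,0,0,140,0.6],
    [0.192,-0.188,0.0,0,0,140,0.6],
    [0.192,-0.188,0.0,0,0,140,0.6],
    [0.192,-0.188,0.0,0,0,140,0.6],
    [0.192,-0.188,0.0,0,0,140,0.6],
  ],
  grip_force=30,
)

```text
time: 16.57
ee_pos: [0.4448, -0.1416, 0.151]
orientation: [3.141, 0.003, 0.578]
contact_force: [-0.1, 0.9, -0.2]
finger_gap: 0.601
```

```bash
python3 -c "
from h import *
st();plan(.445,-.142,.10,-.1)"
```

```text
t 16.57 pos [ 0.4448 -0.1416  0.151 ] rpy [3.1406e+00 3.1000e-03 5.7800e-01] F [-0.1  0.9 -0.2] gap 52.9 q [-0.35  0.38  0.69  2.09 -0.34  0.78 -0.45]
d [0.0001 0.0004 0.051 ] rot [ 0.11  0.15 38.85] rows 5.4
```

Request:
move_arm(
  deltas=[
    [0,0,0.05,0,0,38.8,0.6],
    [0,0,0.05,0,0,38.8,0.6],
    [0,0,0.05,0,0,38.8,0.6],
    [0,0,0.05,0,0,38.8,0.6],
    [0,0,0.05,0,0,38.8,0.6],
    [0,0,0.05,0,0,38.8,0.6],
    [0,0,0.05,0,0,38.8,0.6],
    [0,0,0.05,0,0,38.8,0.6],
  ],
)

```text
time: 17.23
ee_pos: [0.445, -0.1418, 0.1014]
orientation: [3.139, 0.001, -0.091]
contact_force: [-0.1, -0.3, 0.1]
finger_gap: 0.603
```

```bash
python3 -c "
from h import *
st();snap('f1',f=1.5)"
```

```text
t 17.23 pos [ 0.445  -0.1418  0.1014] rpy [ 3.1388e+00  1.3000e-03 -9.0700e-02] F [-0.1 -0.3  0.1] gap 53.1 q [-0.41  0.52  0.79  2.13 -0.57  0.71 -0.9 ]
```

View pics/f1.png

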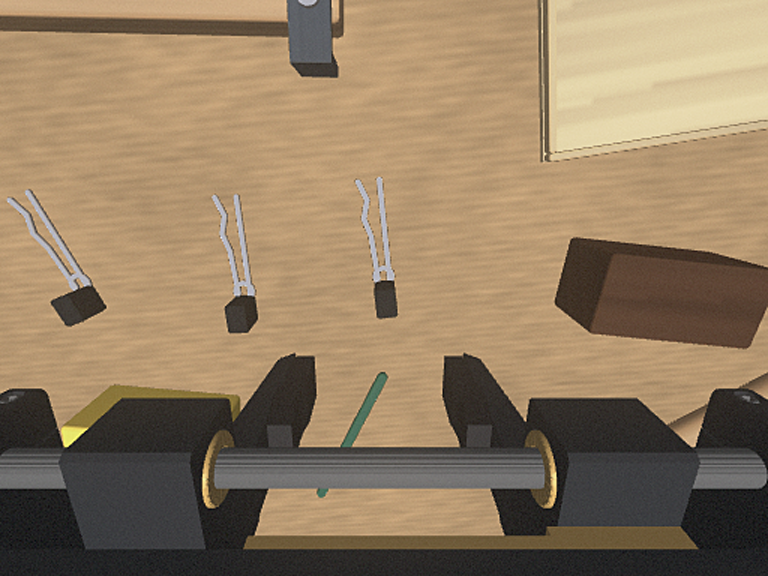

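```bash
cat >> h.py <<'E'
def clip(C,base,tip,zw=.002,f=1.5):
    b=px2w(C,base[0]/f-.17,base[1]/f-.17,zw);t=px2w(C,tip[0]/f-.17,tip[1]/f-.17,zw)
    d=(t-b)[:2];yaw=np.arctan2(d[1],d[0]);d=d/np.linalg.norm(d);n=np.array([-d[1],d[0]])
    g=t[:2]-.08*d+.004*n
    print('yaw',yaw.round(3),'grip',g.round(4),'tip',t[:2].round(4),'len',np.linalg.norm(t-b).round(4)); return yaw,g
E
python3 - <<'E'
from h import *
C=load('f1')
y,g=clip(C,(390,272),(380,180))
print(w2px(C,[*g,.026])*1.5)
clip(C,(248,285),(237,196));clip(C,(86,281),(28,192))
im=cv2.imread('pics/raw_f1.png');cv2.imwrite('pics/f1z.png',cv2.resize(im[105:225,130:290],None,fx=5,fy=5,interpolation=cv2.INTER_CUBIC))
E
```

```text
yaw 0.022 grip [ 0.4382 -0.1479] tip [ 0.5182 -0.1502] len 0.0624
[387.61417741 307.51335306]
yaw -0.078 grip [ 0.4373 -0.0451] tip [ 0.5168 -0.0553] len 0.0613
yaw 0.281 grip [0.4538 0.0621] tip [0.5318 0.0805] len 0.0652
```

View pics/f1z.png

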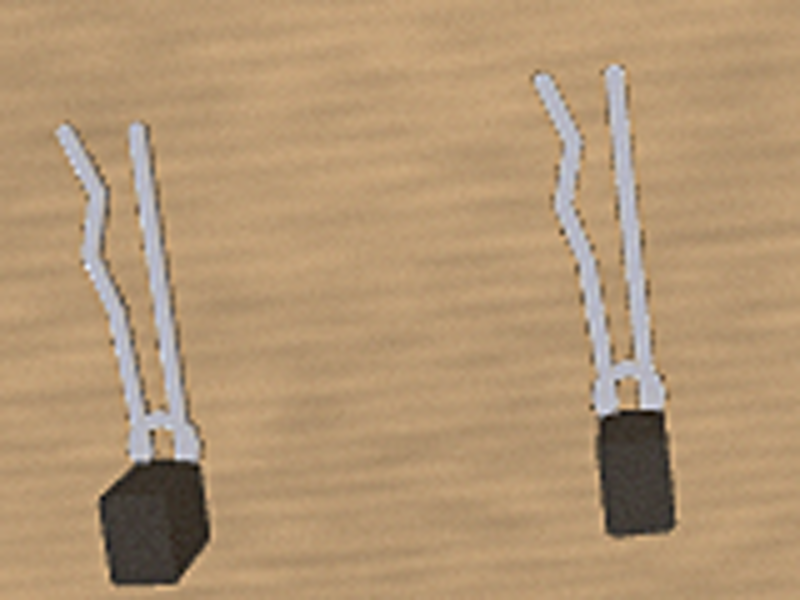

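```bash
python3 -c "
from h import *
plan(.4395,-.1472,-.016,.015)"
```

```text
d [-0.0052  0.0057  0.1176] rot [ 0.13  0.04 -6.05] rows 2.8
```

Request:
move_arm(
  deltas=[
    [-0.0052,0.0057,0.03,0,0,-6,0.6],
    [-0.0052,0.0057,0.06,0,0,-6,0.6],
    [-0.0052,0.0057,0.09,0,0,-6,0.6],
    [-0.0052,0.0057,0.11,0,0,-6,0.6],
    [-0.0052,0.0057,0.117,0,0,-6,0.6],
    [-0.0052,0.0057,0.117,0,0,-6,0.6],
  ],
)

```text
time: 17.78
ee_pos: [0.4391, -0.1471, -0.0159]
orientation: [3.141, 0.002, 0.012]
contact_force: [-0.1, -0.3, 0.0]
finger_gap: 0.601
```

```bash
python3 -c "
from h import *
st();snap('f2',f=1.5)"
```

```text
t 17.78 pos [ 0.4391 -0.1471 -0.0159] rpy [3.1406e+00 2.1000e-03 1.2400e-02] F [-0.1 -0.3  0. ] gap 52.9 q [-0.18  0.71  0.51  2.16 -0.78  0.46 -0.61]
```

View pics/f2.png

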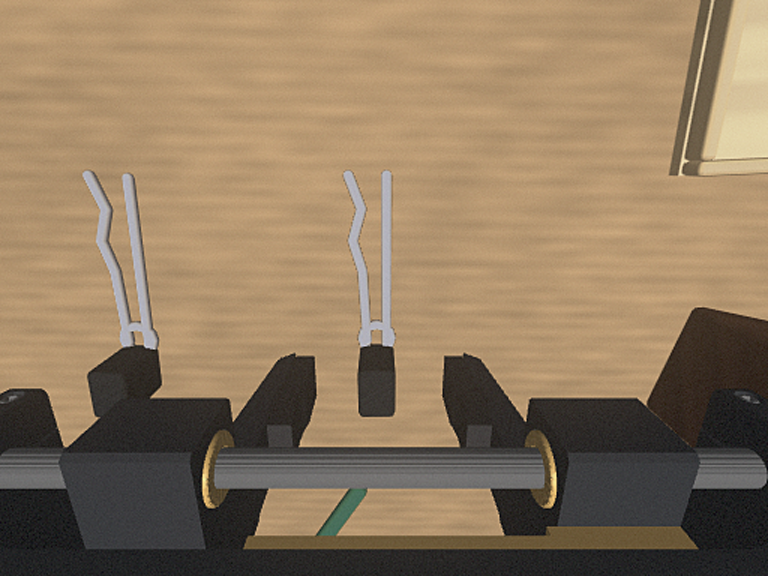

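Request:
move_arm(
  deltas=[
    [0,0,0,0,0,0,0],
    [0,0,0,0,0,0,0],
    [0,0,0,0,0,0,0],
    [0,0,0,0,0,0,0],
    [0,0,0,0,0,0,0],
    [0,0,0,0,0,0,0],
    [0,0,0,0,0,0,0],
    [0,0,-0.03,0,0,0,0],
    [0,0,-0.06,0,0,0,0],
    [0,0,-0.09,0,0,0,0],
    [0,0,-0.09,0,0,0,0],
    [0,0,-0.09,0,0,0,0],
  ],
  grip_force=40,
)

```text
time: 18.83
ee_pos: [0.4414, -0.1469, 0.0763]
orientation: [3.14, -0.004, 0.013]
contact_force: [-0.2, -0.5, -0.5]
finger_gap: 0.156
```

```bash
python3 -c "
from h import *
st();snap('f3',f=1.5)"
```

```text
t 18.83 pos [ 0.4414 -0.1469  0.0763] rpy [ 3.1396 -0.0036  0.0126] F [-0.2 -0.5 -0.5] gap 13.8 q [-0.34  0.55  0.72  2.15 -0.61  0.65 -0.75]
```

View pics/f3.png

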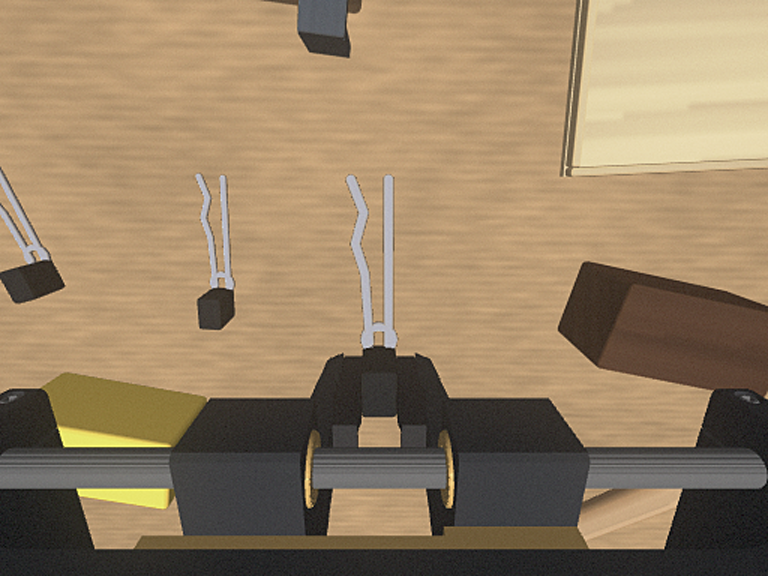

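```bash
python3 -c "
from h import *
C=load('f3');s=manip.observe();R=Ro.from_euler('xyz',s['orientation'])
for p in((389,178),(389,330)):
  w=px2w(C,p[0]/1.5-.17,p[1]/1.5-.17,s['ee_pos'][2]+.018); print(w,R.inv().apply(w-s['ee_pos']))
"
```

```text
[ 0.51985954 -0.15027219  0.09330002] [ 0.07937404  0.00473146 -0.01787868]
[ 0.45860715 -0.15149252  0.09330002] [ 0.01811118  0.00517595 -0.01796621]
```

```bash
cat >> h.py <<'E'
def pre(ax,psi,tipgap,z,tx=.079,ty=.0047):
    d=np.array([np.cos(psi),np.sin(psi)]);yt=np.array([np.sin(psi),-np.cos(psi)])
    o=np.array(ax)-d*(tipgap+tx)-yt*ty; print('target',o.round(4)); plan(o[0],o[1],z,psi)
E
python3 -c "
from h import *
pre((.648,-.0705),-.112,.025,.062)"
```

```text
target [ 0.5452 -0.0542]
d [ 0.1059 -0.0911  0.0133] rot [ 0.08 -0.09  7.14] rows 3.4
```

Request:
move_arm(
  deltas=[
    [0.0,-0.0411,0,0,0,4,0],
    [0.02,-0.0711,0,0,0,7,0],
    [0.06,-0.0911,0,0,0,7.1,0],
    [0.09,-0.0911,0.005,0,0,7.1,0],
    [0.106,-0.0911,0.013,0,0,7.1,0],
    [0.106,-0.0911,0.013,0,0,7.1,0],
    [0.106,-0.0911,0.013,0,0,7.1,0],
    [0.106,-0.0911,0.013,0,0,7.1,0],
  ],
)

```text
time: 19.55
ee_pos: [0.543, -0.0554, 0.0612]
orientation: [3.139, 0.002, -0.113]
contact_force: [-0.4, -0.0, 0.2]
finger_gap: 0.15
```

```bash
python3 -c "
from h import *
st();snap('f4',f=1.5)"
```

```text
t 19.55 pos [ 0.543  -0.0554  0.0612] rpy [ 3.1395e+00  2.0000e-03 -1.1350e-01] F [-0.4 -0.   0.2] gap 13.2 q [-0.51  0.71  0.72  1.95 -0.68  0.75 -1.07]
```

View pics/f4.png

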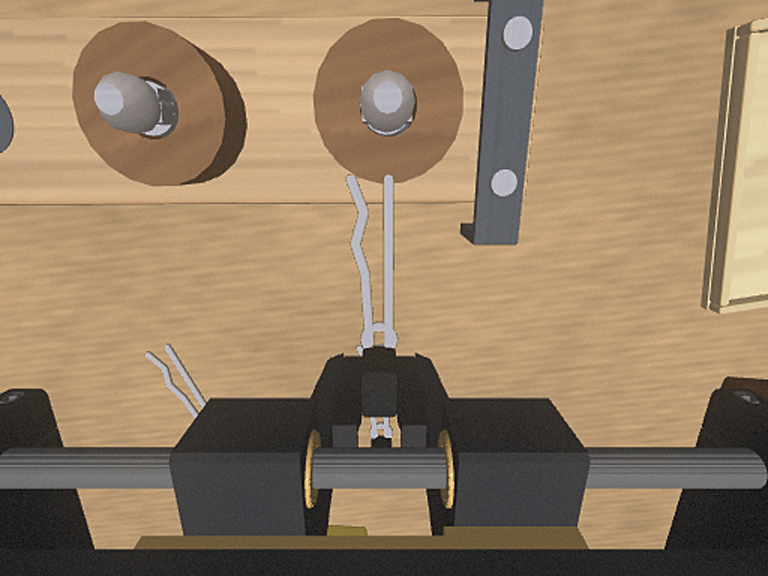

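```bash
python3 -c "
from h import *
C=load('f4');s=manip.observe();R=Ro.from_euler('xyz',s['orientation'])
for p,z in(((388,96),.082),((388.5,178),.0792),((389,330),.0792),((388,100),.058),((156,108),.058)):
  w=px2w(C,p[0]/1.5-.17,p[1]/1.5-.17,z); print(w.round(4),R.inv().apply(w-s['ee_pos']).round(4))
for a,b in(((0,204),(470,204)),((0,18),(480,14))):
  A=px2w(C,a[0]/1.5,a[1]/1.5,.03);B=px2w(C,b[0]/1.5,b[1]/1.5,.03);d=A-B;print(np.arctan2(-d[0],d[1]))
"
```

```text
[ 0.6474 -0.0709  0.082 ] [ 0.1053  0.0037 -0.0205]
[ 0.6207 -0.0683  0.0792] [ 0.0785  0.0042 -0.0176]
[ 0.5602 -0.0621  0.0792] [ 0.0176  0.0048 -0.0176]
[ 0.6494 -0.0717  0.058 ] [0.1074 0.0043 0.0035]
[0.657  0.0203 0.058 ] [ 0.1045 -0.088   0.0034]
-0.1143557793926359
-0.105897487925348
```

Request:
move_arm(
  deltas=[
    [0,0,0.008,0,0,0,0],
    [0,0,0.0165,0,0,0,0],
    [0,0,0.017,0,0,0,0],
    [0,0,0.017,0,0,0,0],
    [0.005,0,0.017,0,0,0,0],
    [0.01,0,0.017,0,0,0,0],
    [0.015,0,0.017,0,0,0,0],
    [0.02,0,0.017,0,0,0,0],
    [0.02,0,0.017,0,0,0,0],
  ],
)

```text
time: 20.35
ee_pos: [0.5667, -0.057, 0.0455]
orientation: [3.14, -0.003, -0.111]
contact_force: [0.2, -0.1, -0.3]
finger_gap: 0.155
```

```bash
python3 -c "
from h import *
st();snap('f5',f=1.5);snap('f5s',n='scene',box=(180,160,320,280),f=5)"
```

```text
t 20.35 pos [ 0.5667 -0.057   0.0455] rpy [ 3.1396e+00 -2.6000e-03 -1.1130e-01] F [ 0.2 -0.1 -0.3] gap 13.6 q [-0.48  0.76  0.7   1.89 -0.7   0.75 -1.07]
```

View pics/f5.png

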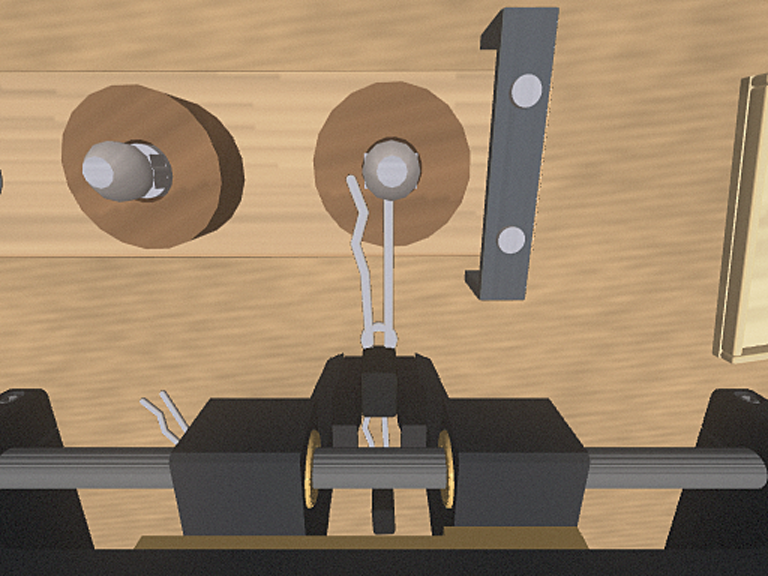

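View pics/f5s.png

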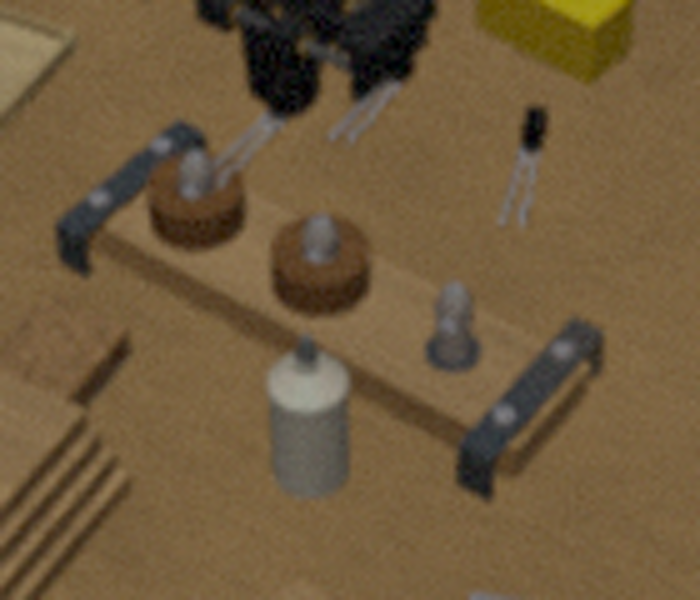

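Request:
move_arm(
  deltas=[
    [0.004,0.0005,0.001,0,0,0,0],
    [0.008,0.0005,0.0015,0,0,0,0],
    [0.012,0.0005,0.0015,0,0,0,0],
    [0.015,0.0005,0.0015,0,0,0,0],
    [0.018,0.0005,0.0015,0,0,0,0],
    [0.021,0.0005,0.0015,0,0,0,0],
    [0.024,0.0005,0.0015,0,0,0,0],
    [0.027,0.0005,0.0015,0,0,0,0],
    [0.029,0.0005,0.0015,0,0,0,0],
    [0.03,0.0005,0.0015,0,0,0,0],
    [0.03,0.0005,0.0015,0,0,0,0],
  ],
)

```text
time: 21.37
ee_pos: [0.5952, -0.0611, 0.0438]
orientation: [3.139, -0.002, -0.112]
contact_force: [0.5, 1.3, 0.1]
finger_gap: 0.157
```

```bash
python3 -c "
from h import *
st();snap('f6',f=1.5);snap('f6s',n='scene',box=(180,160,320,280),f=5)"
```

```text
t 21.37 pos [ 0.5952 -0.0611  0.0438] rpy [ 3.1395e+00 -1.6000e-03 -1.1230e-01] F [0.5 1.3 0.1] gap 13.8 q [-0.46  0.8   0.7   1.81 -0.7   0.79 -1.08]
```

View pics/f6.png

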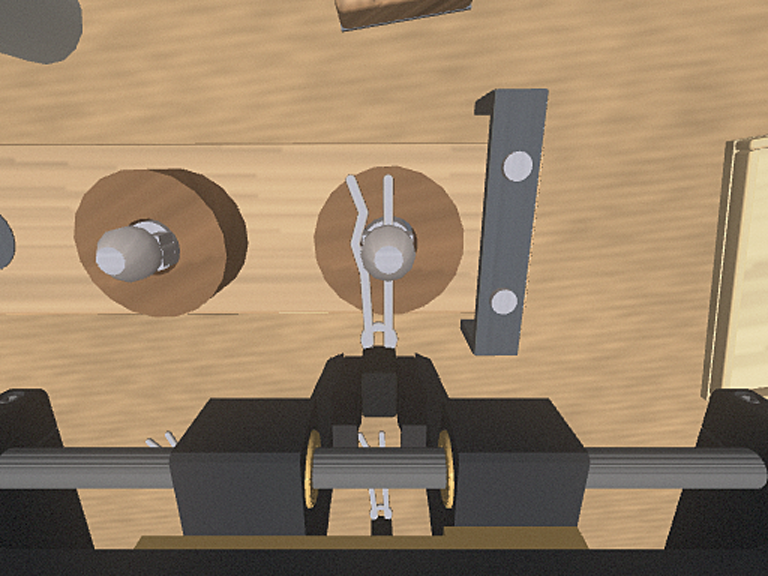

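View pics/f6s.png

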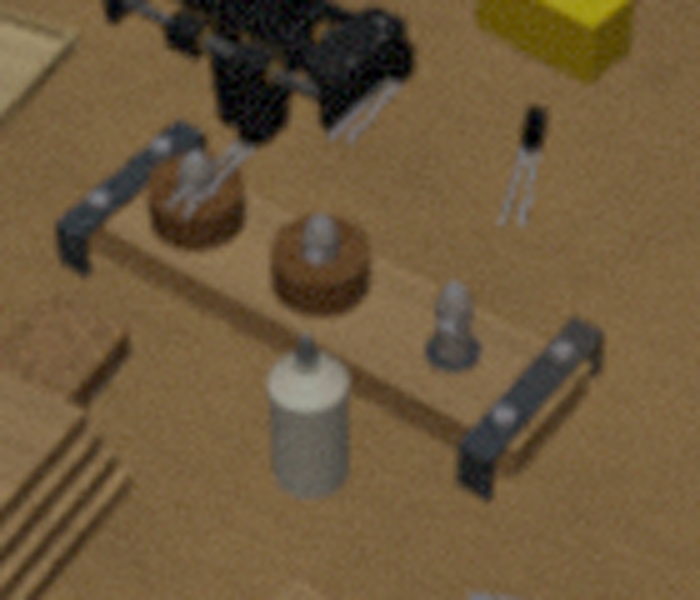

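Request:
move_arm(
  deltas=[
    [0.001,0,0.001,0,0,0,0],
    [0.001,0,0.001,0,0,0,0.4],
    [0.001,0,0.001,0,0,0,0.4],
    [0.001,0,0.001,0,0,0,0.4],
    [0.001,0,0.001,0,0,0,0.4],
    [0.001,0,0.001,0,0,0,0.4],
    [-0.01,0,-0.03,0,0,0,0.4],
    [-0.03,0,-0.06,0,0,0,0.5],
    [-0.05,0,-0.07,0,0,0,0.5],
    [-0.06,0,-0.07,0,0,0,0.5],
    [-0.06,0,-0.07,0,0,0,0.5],
  ],
)

```text
time: 22.38
ee_pos: [0.5335, -0.0537, 0.1143]
orientation: [3.141, -0.001, -0.113]
contact_force: [0.6, 0.2, -0.8]
finger_gap: 0.502
```

```bash
python3 -c "
from h import *
st();snap('f7',f=1.5);plan(.4385,-.045,.08,-.08)"
```

```text
t 22.38 pos [ 0.5335 -0.0537  0.1143] rpy [ 3.1412e+00 -5.0000e-04 -1.1260e-01] F [ 0.6  0.2 -0.8] gap 44.1 q [-0.58  0.61  0.81  1.95 -0.6   0.83 -1.13]
d [-0.0966  0.0022  0.0338] rot [ 0.05 -0.06 -1.83] rows 2.5
```

View pics/f7.png

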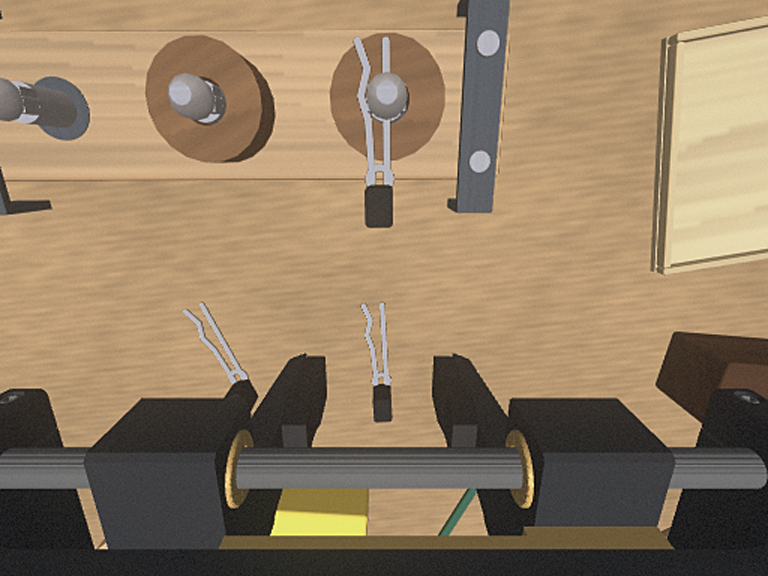

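Request:
move_arm(
  deltas=[
    [-0.04,0.0022,0,0,0,-1.8,0.5],
    [-0.08,0.0022,0.0,0,0,-1.8,0.5],
    [-0.0966,0.002,0.03,0,0,-1.8,0.5],
    [-0.0966,0.002,0.06,0,0,-1.8,0.5],
    [-0.0966,0.002,0.095,0,0,-1.8,0.5],
    [-0.0966,0.002,0.12,0,0,-1.8,0.5],
    [-0.0966,0.002,0.13,0,0,-1.8,0.5],
    [-0.0966,0.002,0.13,0,0,-1.8,0.5],
  ],
)

```text
time: 23.1
ee_pos: [0.4382, -0.0456, -0.0189]
orientation: [3.139, 0.003, -0.081]
contact_force: [-0.0, 0.5, 0.3]
finger_gap: 0.498
```

```bash
python3 -c "
from h import *
st();snap('g1',f=1.5)"
```

```text
t 23.1 pos [ 0.4382 -0.0456 -0.0189] rpy [ 3.1395e+00  2.8000e-03 -8.1000e-02] F [-0.   0.5  0.3] gap 43.8 q [-0.42  0.7   0.52  2.21 -0.85  0.44 -0.86]
```

View pics/g1.png

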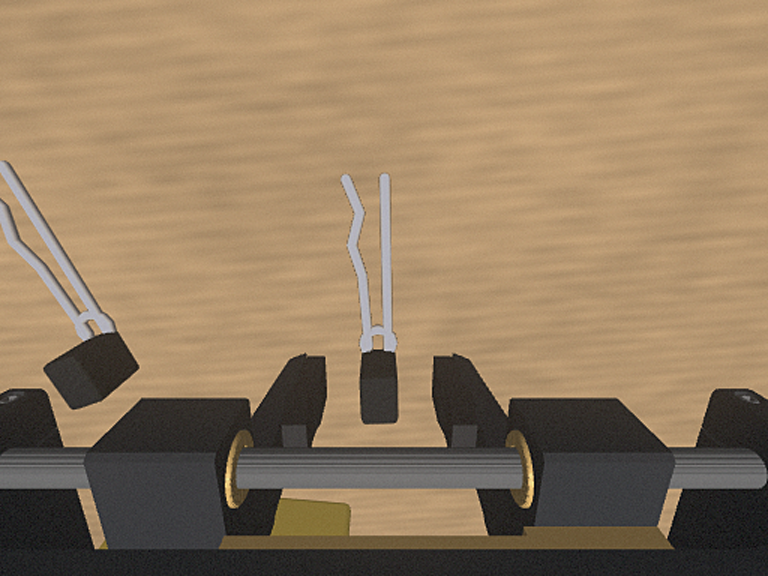

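Request:
move_arm(
  deltas=[
    [-0.001,0,-0.003,0,0,-1,0.5],
    [-0.001,0,-0.003,0,0,-1,0.5],
    [-0.001,0,-0.003,0,0,-1,0],
    [-0.001,0,-0.003,0,0,-1,0],
    [-0.001,0,-0.003,0,0,-1,0],
    [-0.001,0,-0.003,0,0,-1,0],
    [-0.001,0,-0.003,0,0,-1,0],
    [-0.001,0,-0.003,0,0,-1,0],
    [-0.001,0,-0.003,0,0,-1,0],
  ],
  grip_force=40,
)

```text
time: 23.9
ee_pos: [0.4382, -0.0452, -0.0133]
orientation: [3.14, -0.001, -0.063]
contact_force: [-0.6, 0.8, 3.8]
finger_gap: 0.152
```

```bash
python3 -c "
from h import *
st();C,_=snap('g2',f=1.5);s=manip.observe();pre((.6583,.0238),-.112,.035,.062)"
```

```text
t 23.9 pos [ 0.4382 -0.0452 -0.0133] rpy [ 3.1401e+00 -1.1000e-03 -6.3000e-02] F [-0.6  0.8  3.8] gap 13.4 q [-0.42  0.69  0.52  2.21 -0.84  0.44 -0.85]
target [0.5455 0.0412]
d [ 0.1018 -0.0929 -0.0753] rot [ 0.08 -0.06  2.81] rows 3.8
```

View pics/g2.png

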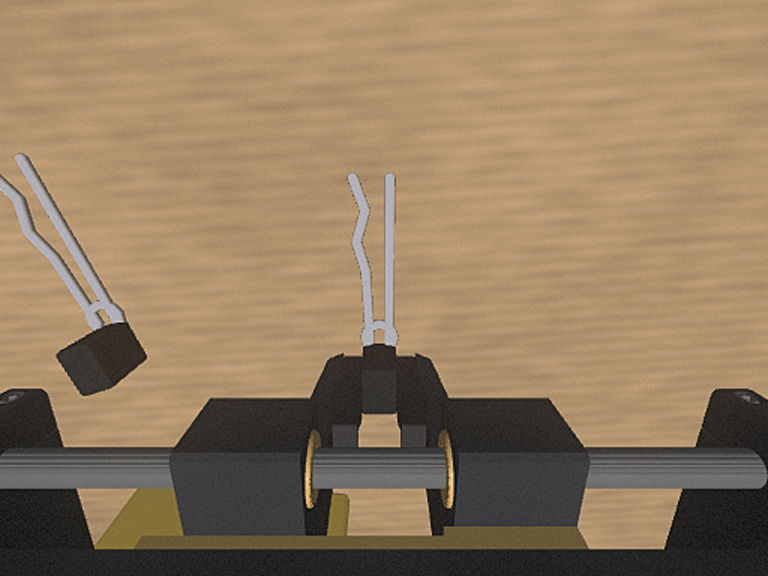

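Request:
move_arm(
  deltas=[
    [0,0,-0.04,0,0,0,0],
    [0,-0.01,-0.075,0,0,0,0],
    [0.01,-0.045,-0.09,0,0,2.8,0],
    [0.03,-0.08,-0.09,0,0,2.8,0],
    [0.06,-0.093,-0.09,0,0,2.8,0],
    [0.09,-0.093,-0.08,0,0,2.8,0],
    [0.102,-0.093,-0.075,0,0,2.8,0],
    [0.102,-0.093,-0.075,0,0,2.8,0],
    [0.102,-0.093,-0.075,0,0,2.8,0],
    [0.102,-0.093,-0.075,0,0,2.8,0],
  ],
)

```text
time: 24.78
ee_pos: [0.5442, 0.0407, 0.0613]
orientation: [3.14, 0.001, -0.113]
contact_force: [0.2, 0.6, -1.1]
finger_gap: 0.153
```

```bash
python3 -c "
from h import *
st();snap('g3',f=1.5)"
```

```text
t 24.78 pos [0.5442 0.0407 0.0613] rpy [ 3.1396e+00  7.0000e-04 -1.1290e-01] F [ 0.2  0.6 -1.1] gap 13.5 q [-0.7   0.71  0.74  1.95 -0.69  0.76 -1.23]
```

View pics/g3.png

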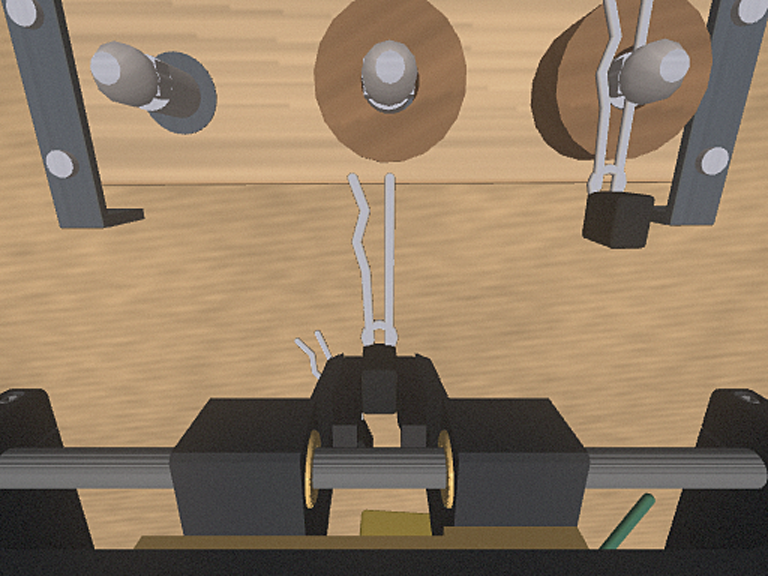

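```bash
python3 -c "
from h import *
C=load('g3');s=manip.observe();R=Ro.from_euler('xyz',s['orientation'])
for p,z in(((390,67),.082),((390,77),.058),((390,176),.078),((390,330),.078)):
  w=px2w(C,p[0]/1.5-.17,p[1]/1.5-.17,z); print(w.round(4),R.inv().apply(w-s['ee_pos']).round(4))
"
```

```text
[0.6572 0.0236 0.082 ] [ 0.1142  0.0045 -0.0205]
[0.6586 0.0228 0.058 ] [0.1157 0.0051 0.0035]
[0.6224 0.0272 0.078 ] [ 0.0792  0.0049 -0.0165]
[0.5607 0.0337 0.078 ] [ 0.0172  0.0054 -0.0165]
```

Request:
move_arm(
  deltas=[
    [0,0,0.008,0,0,0,0],
    [0,0,0.0156,0,0,0,0],
    [0.005,0,0.0156,0,0,0,0],
    [0.01,0,0.0156,0,0,0,0],
    [0.016,0,0.0156,0,0,0,0],
    [0.02,0,0.0156,0,0,0,0],
    [0.024,0,0.0156,0,0,0,0],
    [0.028,0,0.0156,0,0,0,0],
    [0.032,0,0.0156,0,0,0,0],
    [0.033,0,0.0156,0,0,0,0],
    [0.033,0,0.0156,0,0,0,0],
  ],
)

```text
time: 25.75
ee_pos: [0.5788, 0.0375, 0.0459]
orientation: [3.14, -0.001, -0.112]
contact_force: [-0.2, -0.0, -0.4]
finger_gap: 0.155
```

```bash
python3 -c "
from h import *
st();snap('g4',f=1.5)"
```

```text
t 25.75 pos [0.5788 0.0375 0.0459] rpy [ 3.1398e+00 -1.3000e-03 -1.1190e-01] F [-0.2 -0.  -0.4] gap 13.6 q [-0.65  0.78  0.71  1.86 -0.71  0.78 -1.23]
```

View pics/g4.png

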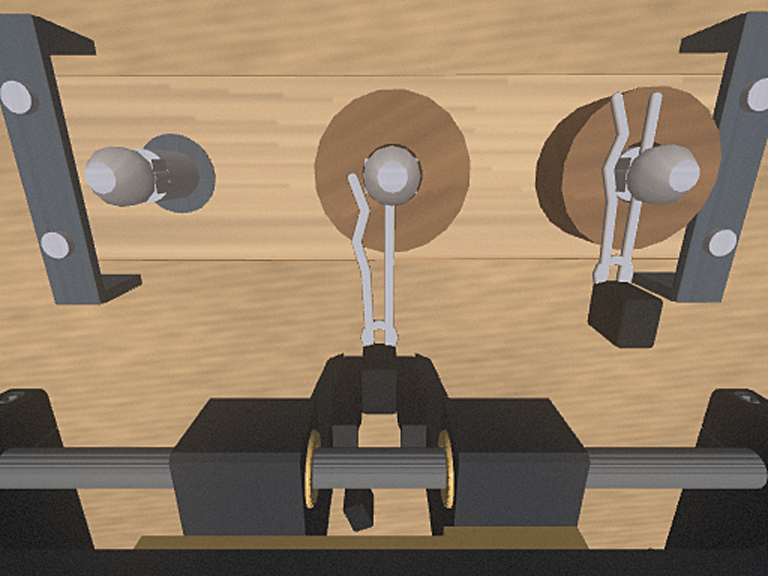

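Request:
move_arm(
  deltas=[
    [0.004,0.0005,0,0,0,0,0],
    [0.008,0.0005,0,0,0,0,0],
    [0.012,0.0005,0,0,0,0,0],
    [0.015,0.0005,0,0,0,0,0],
    [0.018,0.0005,0,0,0,0,0],
    [0.021,0.0005,0,0,0,0,0],
    [0.024,0.0005,0,0,0,0,0],
    [0.026,0.0005,0,0,0,0,0],
    [0.028,0.0005,0,0,0,0,0],
    [0.028,0.0005,0,0,0,0,0],
  ],
)

```text
time: 26.63
ee_pos: [0.6067, 0.0338, 0.0459]
orientation: [3.14, -0.001, -0.112]
contact_force: [0.7, 1.8, -0.7]
finger_gap: 0.155
```

```bash
python3 -c "
from h import *
st();snap('g5',f=1.5)"
```

```text
t 26.63 pos [0.6067 0.0338 0.0459] rpy [ 3.1398e+00 -1.4000e-03 -1.1200e-01] F [ 0.7  1.8 -0.7] gap 13.6 q [-0.62  0.81  0.71  1.79 -0.71  0.81 -1.24]
```

View pics/g5.png

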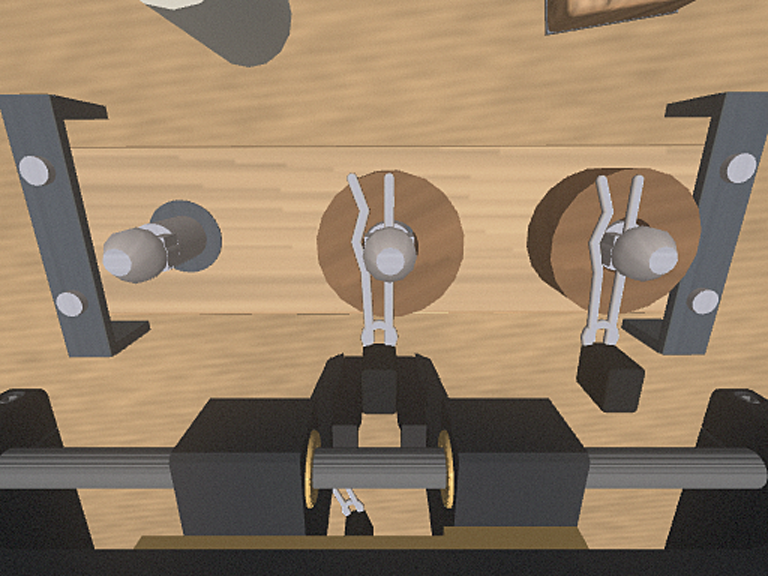

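Request:
move_arm(
  deltas=[
    [0.001,0,0.001,0,0,0,0],
    [0.001,0,0.001,0,0,0,0.4],
    [0.001,0,0.001,0,0,0,0.4],
    [0.001,0,0.001,0,0,0,0.4],
    [0.001,0,0.001,0,0,0,0.4],
    [0.001,0,0.001,0,0,0,0.4],
    [-0.01,0,-0.03,0,0,0,0.4],
    [-0.03,0,-0.06,0,0,0,0.5],
    [-0.06,0,-0.07,0,0,-6,0.5],
    [-0.07,0,-0.07,0,0,-12,0.5],
    [-0.07,0,-0.07,0,0,-18,0.5],
    [-0.07,0,-0.07,0,0,-22,0.5],
    [-0.07,0,-0.07,0,0,-22,0.5],
    [-0.07,0,-0.07,0,0,-22,0.5],
  ],
)

```text
time: 27.85
ee_pos: [0.5367, 0.0418, 0.116]
orientation: [3.14, -0.001, 0.27]
contact_force: [1.0, -0.3, -0.3]
finger_gap: 0.504
```

```bash
python3 -c "
from h import *
st();snap('g6',f=1.5);plan(.4548,.0626,-.016,.28)"
```

```text
t 27.85 pos [0.5367 0.0418 0.116 ] rpy [ 3.1399e+00 -7.0000e-04  2.6960e-01] F [ 1.  -0.3 -0.3] gap 44.3 q [-0.71  0.58  0.73  1.94 -0.53  0.81 -0.99]
d [-0.0735 -0.0422  0.1318] rot [ 0.11 -0.03 -0.6 ] rows 3.8
```

View pics/g6.png

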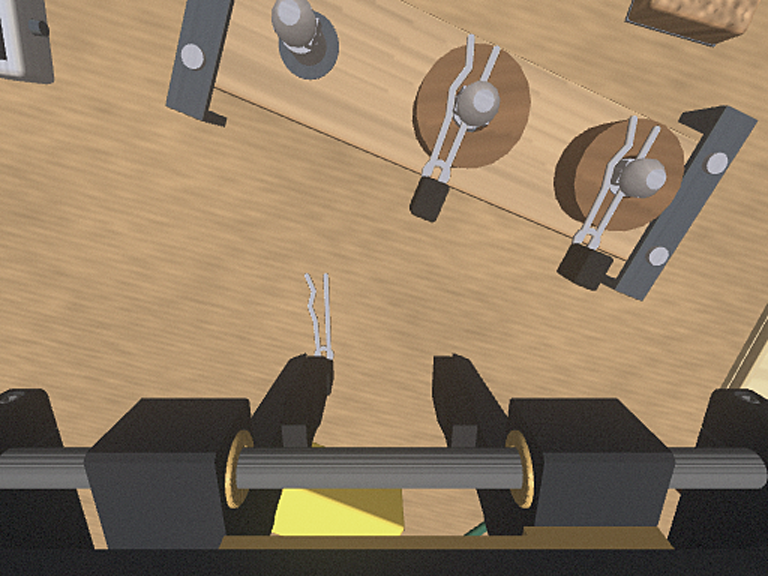

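Request:
move_arm(
  deltas=[
    [-0.03,-0.025,0,0,0,0,0.5],
    [-0.06,-0.042,0.0,0,0,-0.5,0.5],
    [-0.0735,-0.042,0.03,0,0,-0.5,0.5],
    [-0.0735,-0.042,0.06,0,0,-0.5,0.5],
    [-0.0735,-0.042,0.095,0,0,-0.5,0.5],
    [-0.0735,-0.042,0.12,0,0,-0.5,0.5],
    [-0.0735,-0.042,0.131,0,0,-0.5,0.5],
    [-0.0735,-0.042,0.131,0,0,-0.5,0.5],
    [-0.0735,-0.042,0.131,0,0,-0.5,0.5],
  ],
)

```text
time: 28.65
ee_pos: [0.4545, 0.0618, -0.0155]
orientation: [3.139, 0.001, 0.279]
contact_force: [-0.2, -0.1, -0.0]
finger_gap: 0.501
```

```bash
python3 -c "
from h import *
st();snap('h1',f=1.5)"
```

```text
t 28.65 pos [ 0.4545  0.0618 -0.0155] rpy [3.1392e+00 9.0000e-04 2.7900e-01] F [-0.2 -0.1 -0. ] gap 44.1 q [-0.62  0.7   0.48  2.17 -0.76  0.44 -0.83]
```

View pics/h1.png

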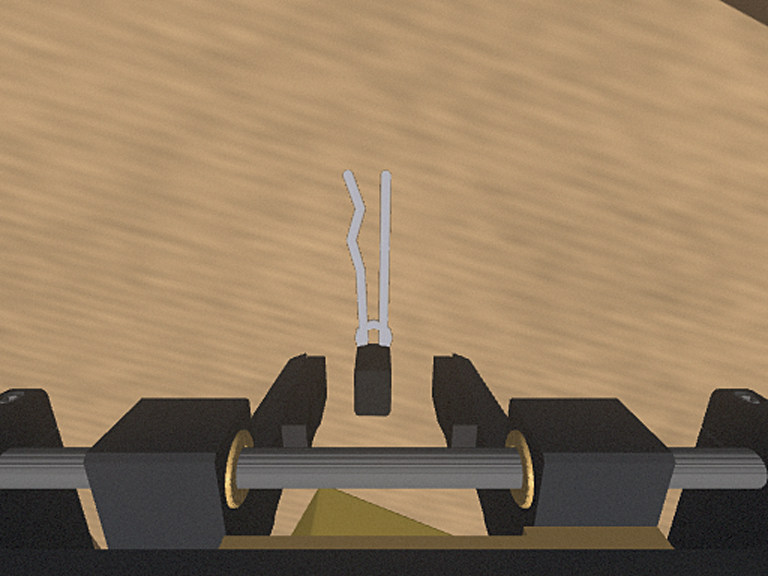

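Request:
move_arm(
  deltas=[
    [0,0,0,0,0,0,0],
    [0,0,0,0,0,0,0],
    [0,0,0,0,0,0,0],
    [0,0,0,0,0,0,0],
    [0,0,0,0,0,0,0],
    [0,0,0,0,0,0,0],
    [0,0,-0.04,0,0,0,0],
    [0,0,-0.08,0,0,0,0],
    [0,0,-0.12,0,0,0,0],
    [0,0,-0.14,0,0,0,0],
    [0,0,-0.14,0,0,0,0],
  ],
)

```text
time: 29.62
ee_pos: [0.4571, 0.0631, 0.1283]
orientation: [3.14, -0.007, 0.281]
contact_force: [0.1, -0.3, -0.6]
finger_gap: 0.155
```

```bash
python3 -c "
from h import *
st();plan(.5568,-.294,.11,.052)"
```

```text
t 29.62 pos [0.4571 0.0631 0.1283] rpy [ 3.1404 -0.007   0.2806] F [ 0.1 -0.3 -0.6] gap 13.6 q [-0.88  0.45  0.8   2.13 -0.48  0.74 -1.05]
d [-0.0032  0.3707  0.0187] rot [ 0.02 -0.41 13.1 ] rows 8.9
```

Request:
move_arm(
  deltas=[
    [-0.003,0.371,0.019,0,-0.4,13,0],
    [-0.003,0.371,0.019,0,-0.4,13,0],
    [-0.003,0.371,0.019,0,-0.4,13,0],
    [-0.003,0.371,0.019,0,-0.4,13,0],
    [-0.003,0.371,0.019,0,-0.4,13,0],
    [-0.003,0.371,0.019,0,-0.4,13,0],
    [-0.003,0.371,0.019,0,-0.4,13,0],
    [-0.003,0.371,0.019,0,-0.4,13,0],
    [-0.003,0.371,0.019,0,-0.4,13,0],
    [-0.003,0.371,0.019,0,-0.4,13,0],
    [-0.003,0.371,0.019,0,-0.4,13,0],
    [-0.003,0.371,0.019,0,-0.4,13,0],
  ],
)

```text
time: 30.62
ee_pos: [0.5537, -0.2938, 0.105]
orientation: [3.141, 0.008, 0.054]
contact_force: [0.2, 0.3, -0.3]
finger_gap: 0.153
```

```bash
python3 -c "
from h import *
st();snap('h2',f=1.5);snap('h2t',n='top',f=1.5)"
```

```text
t 30.62 pos [ 0.5537 -0.2938  0.105 ] rpy [3.1409 0.008  0.0537] F [ 0.2  0.3 -0.3] gap 13.5 q [-0.08  0.75  0.74  1.71 -0.6   0.93 -0.62]
```

View pics/h2.png

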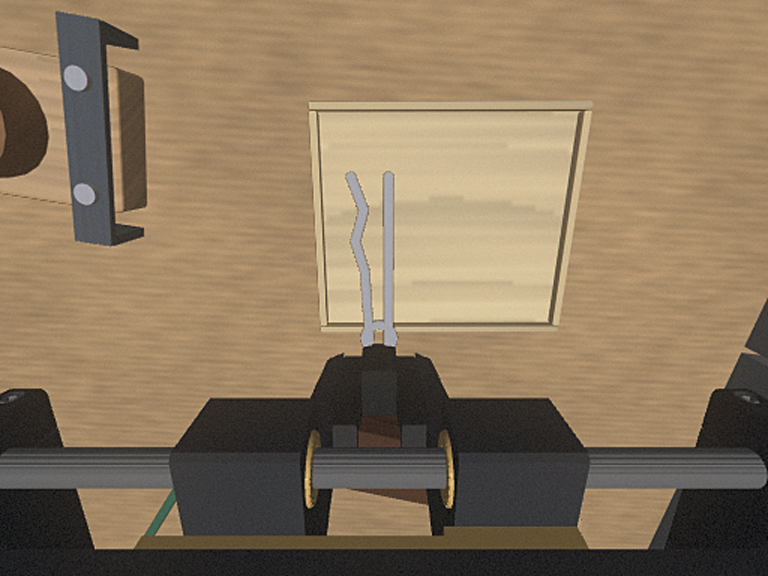

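View pics/h2t.png

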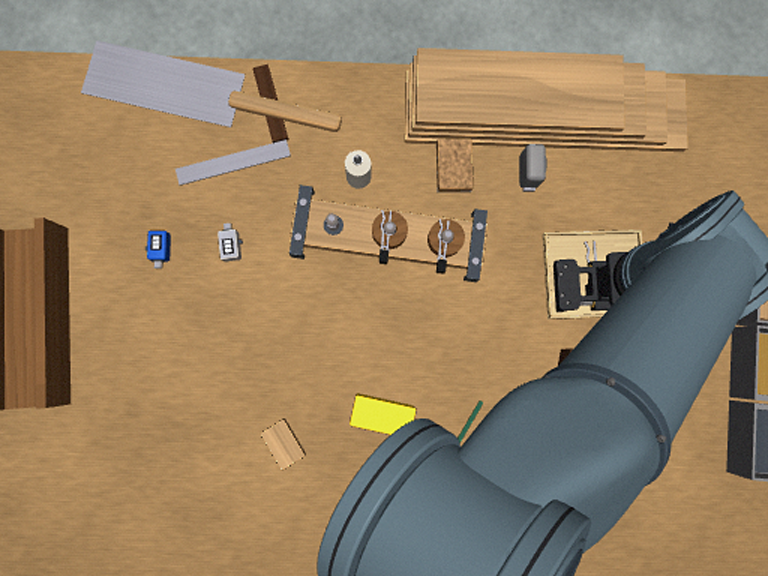

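```bash
python3 -c "
from h import *
C=load('h2')
q=[(318,110),(580,110),(553,321),(327,324)]
P=[px2w(C,a/1.5-.17,b/1.5-.17,.009)[:2] for a,b in q];print(np.round(P,4),np.mean(P,0).round(4))
T=[(.669,-.246),(.6785,-.4148),(.5341,-.4225),(.5218,-.2529)];print(np.mean(T,0))
plan(.5568,-.292,-.0095,.05)
"
```

```text
[[ 0.6656 -0.2515]
 [ 0.6741 -0.4112]
 [ 0.5355 -0.4218]
 [ 0.5247 -0.2585]] [ 0.6    -0.3357]
[ 0.60085 -0.33405]
d [ 0.0033 -0.0005  0.1151] rot [0.03 0.41 0.33] rows 2.8
```

Request:
move_arm(
  deltas=[
    [0.0035,-0.0005,0.0,0,0.4,0.3,0],
    [0.0035,-0.0005,0.03,0,0.4,0.3,0],
    [0.0035,-0.0005,0.06,0,0.4,0.3,0],
    [0.0035,-0.0005,0.09,0,0.4,0.3,0],
    [0.0035,-0.0005,0.105,0,0.4,0.3,0],
    [0.0035,-0.0005,0.113,0,0.4,0.3,0],
    [0.0035,-0.0005,0.1145,0,0.4,0.3,0],
    [0.0035,-0.0005,0.1145,0,0.4,0.3,0],
  ],
)

```text
time: 31.38
ee_pos: [0.5578, -0.2945, -0.0073]
orientation: [3.138, -0.002, 0.049]
contact_force: [-0.4, -1.0, 1.3]
finger_gap: 0.154
```

```bash
python3 -c "
from h import *
st();snap('h3',f=1.5)"
```

```text
t 31.38 pos [ 0.5578 -0.2945 -0.0073] rpy [ 3.1384e+00 -1.5000e-03  4.9000e-02] F [-0.4 -1.   1.3] gap 13.6 q [-0.    0.9   0.62  1.73 -0.72  0.75 -0.54]
```

View pics/h3.png

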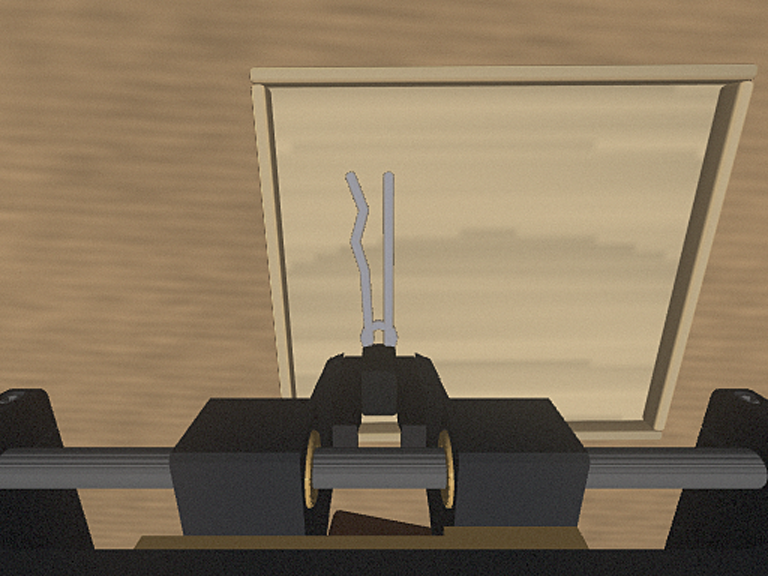

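Request:
move_arm(
  deltas=[
    [0,0,0.002,0,0,0,0],
    [0,0,0.002,0,0,0,0.35],
    [0,0,0.002,0,0,0,0.35],
    [0,0,0.002,0,0,0,0.35],
    [0,0,0.002,0,0,0,0.35],
    [0,0,0.002,0,0,0,0.35],
    [0,0,-0.04,0,0,0,0.35],
    [0,0,-0.08,0,0,0,0.35],
    [0,0,-0.12,0,0,0,0.35],
    [0,0,-0.15,0,0,0,0.35],
    [0,0,-0.15,0,0,0,0.35],
  ],
)

```text
time: 32.35
ee_pos: [0.5602, -0.2968, 0.1486]
orientation: [3.134, -0.01, 0.048]
contact_force: [1.3, -0.8, -0.0]
finger_gap: 0.352
```

```bash
python3 -c "
from h import *
st();snap('h4',f=1.5);plan(.6,.27,.15,.1);C=load('h2t')
print(px2w(C,228/1.5,248/1.5,.028),px2w(C,226/1.5,226/1.5,.014))"
```

```text
t 32.35 pos [ 0.5602 -0.2968  0.1486] rpy [ 3.134  -0.0096  0.0481] F [ 1.3 -0.8 -0. ] gap 30.9 q [-0.1   0.7   0.78  1.68 -0.57  0.99 -0.65]
d [ 0.0684 -0.5627 -0.0071] rot [ 0.32 -0.37 -2.94] rows 13.6
[0.62352228 0.2934787  0.028     ] [0.66405222 0.30231687 0.014     ]
```

View pics/h4.png

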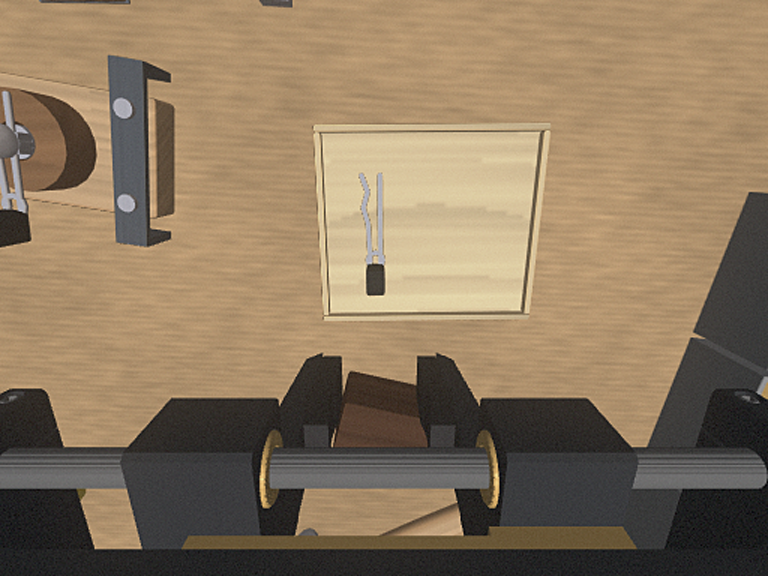

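Request:
move_arm(
  deltas=[
    [0.0,-0.03,-0.02,0,0,0,0.7],
    [0.06,-0.582,-0.01,0.3,-0.4,-3,0.7],
    [0.08,-0.582,-0.007,0.3,-0.4,-3,0.7],
    [0.08,-0.582,-0.007,0.3,-0.4,-3,0.7],
    [0.08,-0.582,-0.007,0.3,-0.4,-3,0.7],
    [0.08,-0.582,-0.007,0.3,-0.4,-3,0.7],
    [0.08,-0.582,-0.007,0.3,-0.4,-3,0.7],
    [0.08,-0.582,-0.007,0.3,-0.4,-3,0.7],
    [0.08,-0.582,-0.007,0.3,-0.4,-3,0.7],
    [0.08,-0.582,-0.007,0.3,-0.4,-3,0.7],
    [0.08,-0.582,-0.007,0.3,-0.4,-3,0.7],
    [0.08,-0.582,-0.007,0.3,-0.4,-3,0.7],
    [0.08,-0.582,-0.007,0.3,-0.4,-3,0.7],
    [0.08,-0.582,-0.007,0.3,-0.4,-3,0.7],
    [0.08,-0.582,-0.007,0.3,-0.4,-3,0.7],
    [0.08,-0.582,-0.007,0.3,-0.4,-3,0.7],
    [0.08,-0.582,-0.007,0.3,-0.4,-3,0.7],
    [0.08,-0.582,-0.007,0.3,-0.4,-3,0.7],
  ],
)

```text
time: 33.9
ee_pos: [0.6085, 0.2887, 0.1468]
orientation: [-3.141, 0.007, 0.099]
contact_force: [0.3, -0.5, 0.4]
finger_gap: 0.697
```

```bash
python3 -c "
from h import *
st();snap('i1',f=1.5)"
```

```text
t 33.9 pos [0.6085 0.2887 0.1468] rpy [-3.1407  0.0073  0.0987] F [ 0.3 -0.5  0.4] gap 61.3 q [-0.98  0.78  0.77  1.55 -0.59  1.07 -1.54]
```

View pics/i1.png

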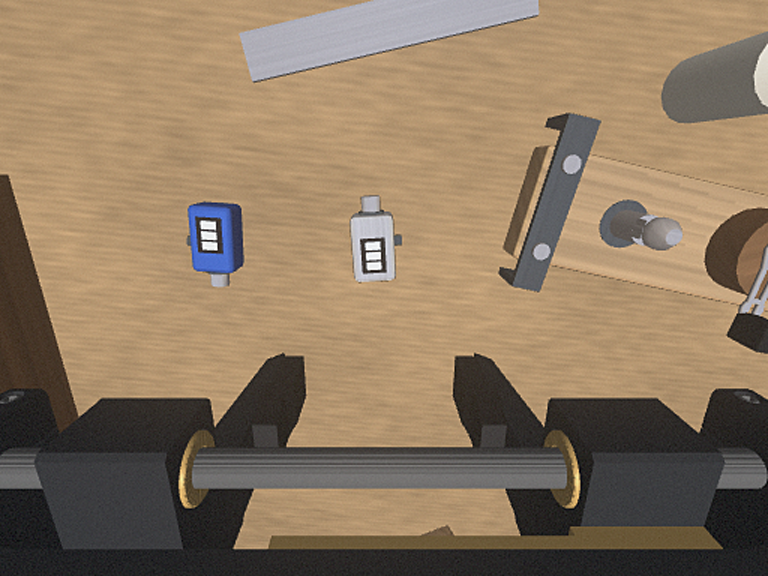

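```bash
python3 - <<'E'
from h import *
im=cv2.imread('pics/raw_i1.png');cv2.imwrite('pics/i1z.png',cv2.resize(im[120:200,215:285],None,fx=7,fy=7,interpolation=cv2.INTER_CUBIC))
C=load('i1');s=manip.observe();R=Ro.from_euler('xyz',s['orientation'])
for p,z in(((373,248),.028),((371,203),.014),((397,240),.014),((352,222),.028),((393,222),.028),((356,282),.028),((395,281),.028)):
  w=px2w(C,p[0]/1.5-.17,p[1]/1.5-.17,z); print(w.round(4),R.inv().apply(w-s['ee_pos']).round(4))
E
```

```text
[0.632  0.2947 0.028 ] [ 0.0246 -0.0039  0.119 ]
[0.6628 0.2993 0.014 ] [ 0.0558 -0.0054  0.1328]
[0.6371 0.2769 0.014 ] [0.028  0.0143 0.1329]
[0.6495 0.3116 0.028 ] [ 0.0436 -0.019   0.1189]
[0.6524 0.2821 0.028 ] [0.0436 0.0106 0.1188]
[0.6048 0.3051 0.028 ] [-0.0015 -0.0169  0.1192]
[0.6084 0.2758 0.028 ] [-0.0007  0.0126  0.1191]
```

View pics/i1z.png

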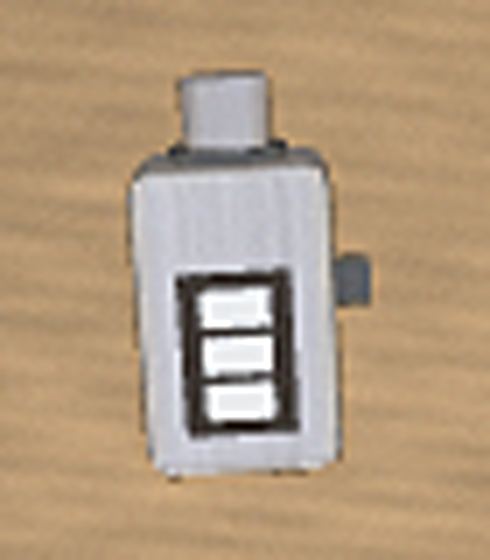

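```bash
python3 -c "
from h import *
plan(.6199,.2924,-.015,.146)"
```

```text
d [ 0.0126 -0.0028  0.1621] rot [-0.08  0.4  -2.76] rows 3.9
```

Request:
move_arm(
  deltas=[
    [0.0126,-0.003,0.03,0,0.4,-2.8,0.7],
    [0.0126,-0.003,0.07,0,0.4,-2.8,0.7],
    [0.0126,-0.003,0.11,0,0.4,-2.8,0.7],
    [0.0126,-0.003,0.14,0,0.4,-2.8,0.7],
    [0.0126,-0.003,0.155,0,0.4,-2.8,0.7],
    [0.0126,-0.003,0.161,0,0.4,-2.8,0.7],
    [0.0126,-0.003,0.161,0,0.4,-2.8,0.7],
    [0.0126,-0.003,0.161,0,0.4,-2.8,0.7],
  ],
)

```text
time: 34.62
ee_pos: [0.6214, 0.2954, -0.0117]
orientation: [-3.139, -0.003, 0.149]
contact_force: [0.6, 0.6, -0.5]
finger_gap: 0.702
```

```bash
python3 -c "
from h import *
st();snap('i2',f=1.5)"
```

```text
t 34.62 pos [ 0.6214  0.2954 -0.0117] rpy [-3.1386 -0.0034  0.149 ] F [ 0.6  0.6 -0.5] gap 61.7 q [-0.9   0.98  0.62  1.56 -0.72  0.84 -1.41]
```

View pics/i2.png

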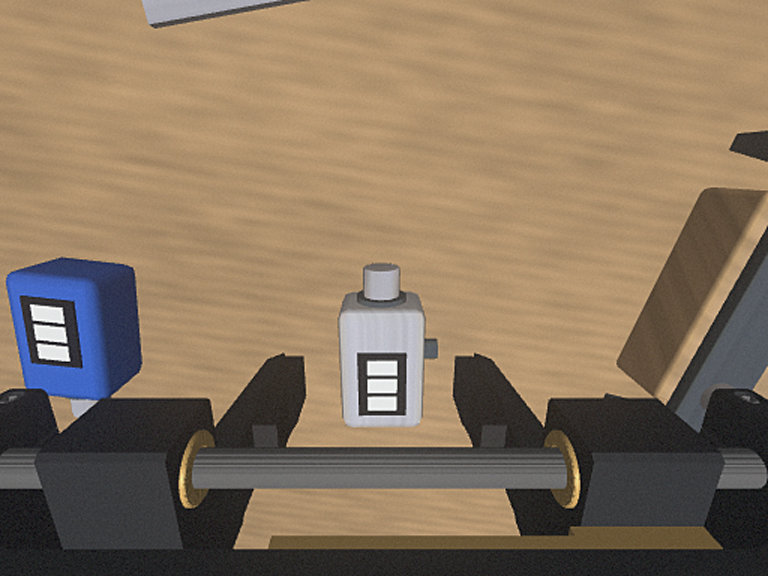

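Request:
move_arm(
  deltas=[
    [-0.002,0,0.002,0,0,0,0.7],
    [-0.002,0,0.002,0,0,0,0.2],
    [-0.002,0,0.002,0,0,0,0.2],
    [-0.002,0,0.002,0,0,0,0.2],
    [-0.002,0,0.002,0,0,0,0.2],
    [-0.002,0,0.002,0,0,0,0.2],
    [-0.002,0,0.002,0,0,0,0.2],
    [-0.002,0,0.002,0,0,0,0.2],
    [-0.002,0,0.002,0,0,0,0.2],
    [-0.002,0,-0.02,0,0,0,0.2],
    [-0.002,0,-0.06,0,0,0,0.2],
    [-0.002,0,-0.1,0,0,0,0.2],
    [-0.002,0,-0.14,0,0,0,0.2],
    [-0.002,0,-0.14,0,0,0,0.2],
    [-0.002,0,-0.14,0,0,0,0.2],
  ],
  grip_force=40,
)

```text
time: 35.92
ee_pos: [0.6193, 0.2958, 0.1288]
orientation: [-3.137, -0.005, 0.15]
contact_force: [-0.8, 0.5, -1.5]
finger_gap: 0.358
```

```bash
python3 -c "
from h import *
st();snap('i3',f=1.5)"
```

```text
t 35.92 pos [0.6193 0.2958 0.1288] rpy [-3.1369 -0.0052  0.15  ] F [-0.8  0.5 -1.5] gap 31.5 q [-0.96  0.8   0.74  1.53 -0.6   1.04 -1.49]
```

View pics/i3.png

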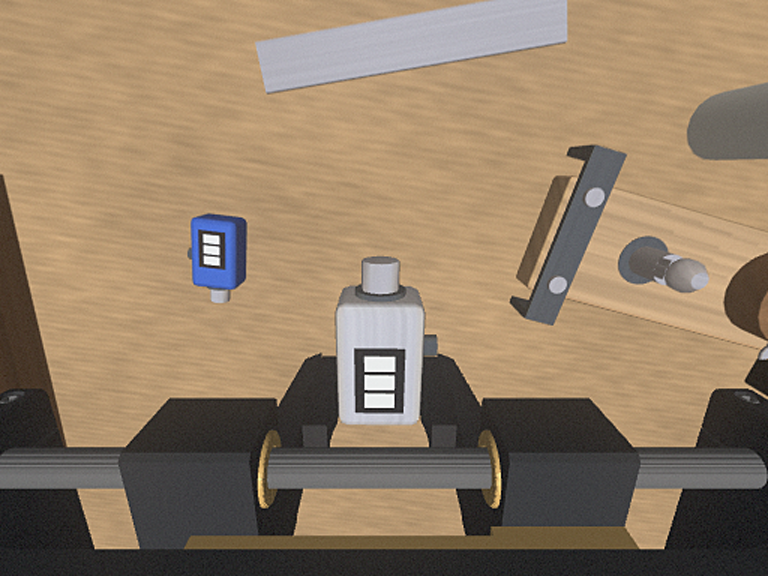

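```bash
python3 -c "
from h import *
plan(.3453,-.3026,.12,-.167)"
```

```text
d [-0.3588  0.5506  0.004 ] rot [-0.22 -0.03 18.17] rows 15.8
```

Request:
move_arm(
  deltas=[
    [-0.359,0.551,0.0,-0.2,0,18.2,0.2],
    [-0.359,0.551,0.0,-0.2,0,18.2,0.2],
    [-0.359,0.551,0.0,-0.2,0,18.2,0.2],
    [-0.359,0.551,0.0,-0.2,0,18.2,0.2],
    [-0.359,0.551,0.0,-0.2,0,18.2,0.2],
    [-0.359,0.551,0.0,-0.2,0,18.2,0.2],
    [-0.359,0.551,0.0,-0.2,0,18.2,0.2],
    [-0.359,0.551,0.0,-0.2,0,18.2,0.2],
    [-0.359,0.551,0.0,-0.2,0,18.2,0.2],
    [-0.359,0.551,0.0,-0.2,0,18.2,0.2],
    [-0.359,0.551,0.0,-0.2,0,18.2,0.2],
    [-0.359,0.551,0.0,-0.2,0,18.2,0.2],
    [-0.359,0.551,0.0,-0.2,0,18.2,0.2],
    [-0.359,0.551,0.0,-0.2,0,18.2,0.2],
    [-0.359,0.551,0.0,-0.2,0,18.2,0.2],
    [-0.359,0.551,0.0,-0.2,0,18.2,0.2],
    [-0.359,0.551,0.0,-0.2,0,18.2,0.2],
    [-0.359,0.551,0.0,-0.2,0,18.2,0.2],
    [-0.359,0.551,0.0,-0.2,0,18.2,0.2],
    [-0.359,0.551,0.0,-0.2,0,18.2,0.2],
  ],
)

```text
time: 37.63
ee_pos: [0.3454, -0.3016, 0.1237]
orientation: [-3.141, 0.001, -0.165]
contact_force: [0.7, 0.2, -0.5]
finger_gap: 0.357
```

```bash
python3 -c "
from h import *
st();snap('j1',f=1.5)"
```

```text
t 37.63 pos [ 0.3454 -0.3016  0.1237] rpy [-3.1408e+00  1.3000e-03 -1.6530e-01] F [ 0.7  0.2 -0.5] gap 31.4 q [-0.07  0.48  0.87  2.14 -0.54  0.76 -0.58]
```

View pics/j1.png

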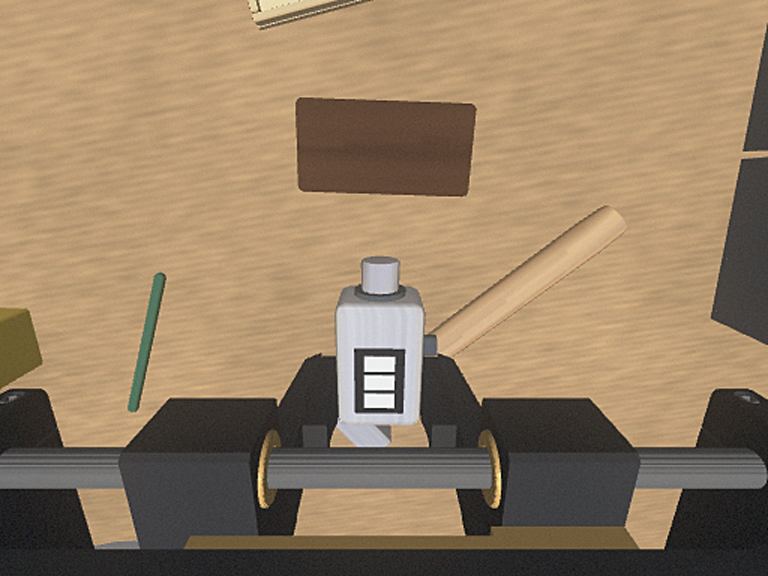

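```bash
python3 - <<'E'
from h import *
im=cv2.imread('pics/a_top.png');cv2.imwrite('pics/j2.png',cv2.resize(im[220:350,340:470],None,fx=4.5,fy=4.5,interpolation=cv2.INTER_CUBIC))
im=cv2.imread('pics/a_scene.png');cv2.imwrite('pics/j3.png',cv2.resize(im[105:165,160:260],None,fx=7,fy=7,interpolation=cv2.INTER_CUBIC))
E
```

```text
(no output)
```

View pics/j2.png

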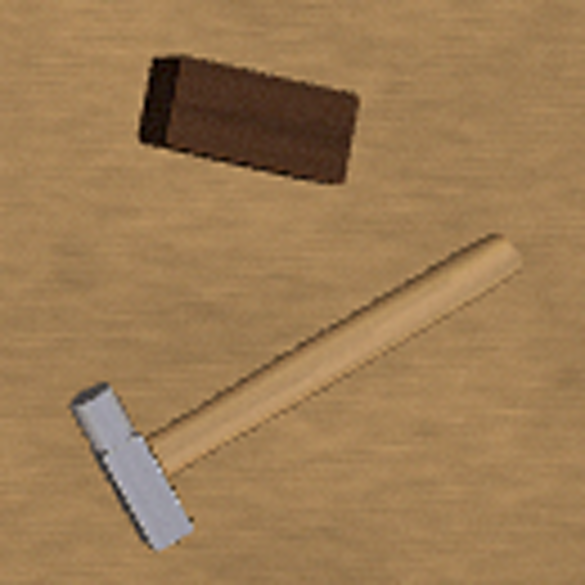

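View pics/j3.png

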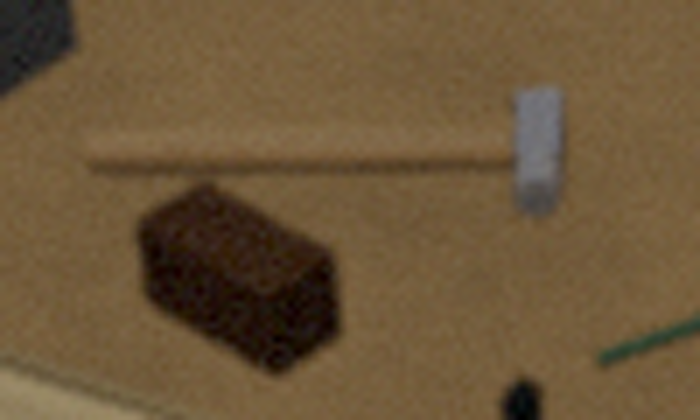

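```bash
python3 - <<'E'
from h import *
C=load('j1');s=manip.observe();R=Ro.from_euler('xyz',s['orientation'])
for p,z in(((299,191),.055),((468,196),.055),((296,99),.055),((475,105),.055),((381,262),s['ee_pos'][2]+.028)):
  w=px2w(C,p[0]/1.5-.17,p[1]/1.5-.17,z); print(w.round(4),R.inv().apply(w-s['ee_pos']).round(4))
E
```

```text
[ 0.4207 -0.2675  0.055 ] [ 0.0685 -0.046   0.0688]
[ 0.4016 -0.3644  0.055 ] [0.0656 0.0528 0.0688]
[ 0.4682 -0.2769  0.055 ] [ 0.117  -0.0445  0.0688]
[ 0.4492 -0.3728  0.055 ] [0.1139 0.0532 0.0687]
[ 0.3939 -0.311   0.1519] [ 0.0491  0.0013 -0.028 ]
```

Request:
move_arm(
  deltas=[
    [0,0,0.03,0,0,1.4,0.2],
    [0,0,0.06,0,0,1.4,0.2],
    [0,0,0.09,0,0,1.4,0.2],
    [0,0,0.105,0,0,1.4,0.2],
    [0,0,0.1085,0,0,1.4,0.2],
    [0.005,0,0.1085,0,0,1.4,0.2],
    [0.01,0,0.1085,0,0,1.4,0.2],
    [0.014,0,0.1085,0,0,1.4,0.2],
    [0.014,0,0.1085,0,0,1.4,0.2],
  ],
)

```text
time: 38.43
ee_pos: [0.3609, -0.3062, 0.017]
orientation: [3.14, -0.003, -0.19]
contact_force: [-0.8, -0.1, -1.0]
finger_gap: 0.362
```

```bash
python3 -c "
from h import *
st();snap('j4',f=1.5)"
```

```text
t 38.43 pos [ 0.3609 -0.3062  0.017 ] rpy [ 3.1401e+00 -2.7000e-03 -1.9050e-01] F [-0.8 -0.1 -1. ] gap 31.8 q [ 0.11  0.68  0.64  2.14 -0.78  0.56 -0.43]
```

View pics/j4.png

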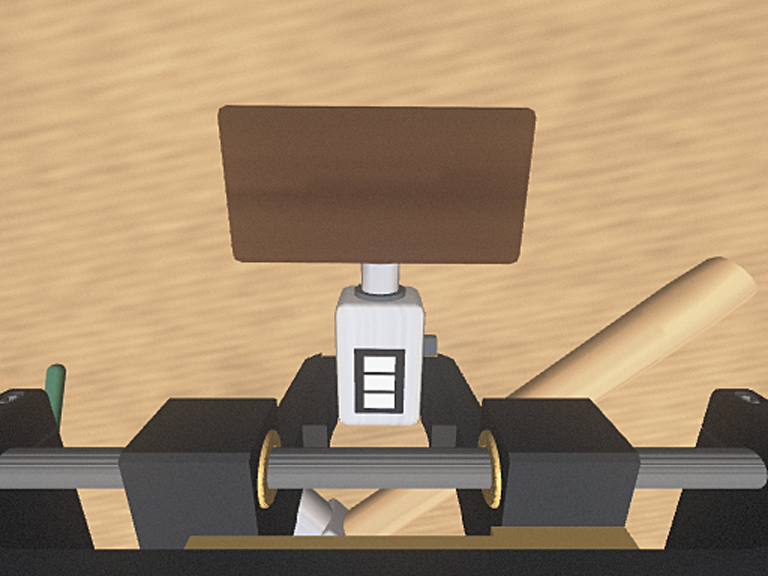

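Request:
move_arm(
  deltas=[
    [0.0,0,0.002,0,0,0,0.2],
    [0.002,0,0.003,0,0,0,0.2],
    [0.003,0,0.003,0,0,0,0.2],
    [0.004,0,0.003,0,0,0,0.2],
    [0.005,0,0.003,0,0,0,0.2],
    [0.006,0,0.003,0,0,0,0.2],
    [0.007,0,0.003,0,0,0,0.2],
    [0.007,0,0.003,0,0,0,0.2],
  ],
)

```text
time: 39.15
ee_pos: [0.3655, -0.307, 0.0129]
orientation: [3.141, 0.0, -0.192]
contact_force: [-3.6, 0.7, 0.6]
finger_gap: 0.36
```

```bash
python3 -c "
from h import *
st();snap('j5',f=1.5)"
```

```text
t 39.15 pos [ 0.3655 -0.307   0.0129] rpy [ 3.1414e+00  1.0000e-04 -1.9220e-01] F [-3.6  0.7  0.6] gap 31.7 q [ 0.11  0.7   0.63  2.13 -0.79  0.56 -0.44]
```

View pics/j5.png

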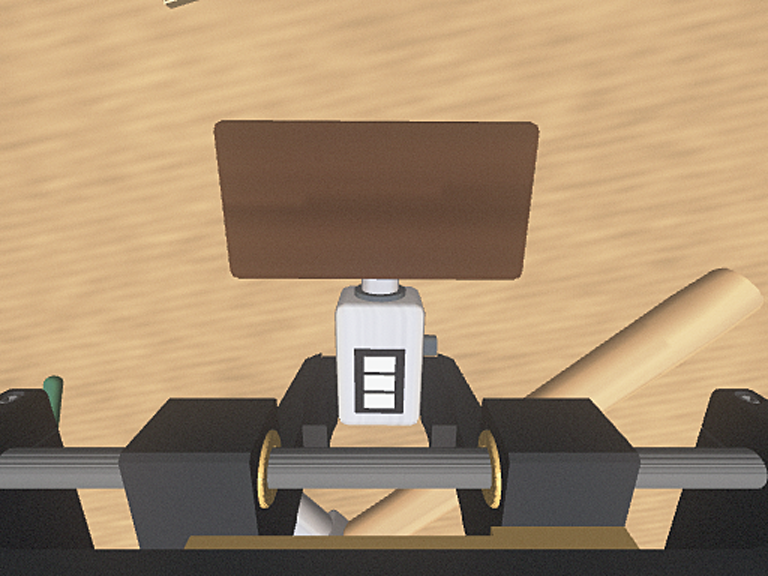

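Request:
move_arm(
  deltas=[
    [0.001,0,0,0,0,0,0.2],
    [0.002,0,0,0,0,0,0.2],
    [0.003,0,0,0,0,0,0.2],
    [0.0035,0,0,0,0,0,0.2],
    [0.0035,0,0,0,0,0,0.2],
  ],
)

```text
time: 39.62
ee_pos: [0.367, -0.3072, 0.0128]
orientation: [-3.141, 0.003, -0.193]
contact_force: [-9.6, 1.8, 4.4]
finger_gap: 0.358
```

```bash
python3 -c "
from h import *
st();snap('j6',f=1.5)"
```

```text
t 39.62 pos [ 0.367  -0.3072  0.0128] rpy [-3.1409e+00  2.9000e-03 -1.9320e-01] F [-9.6  1.8  4.4] gap 31.5 q [ 0.11  0.7   0.63  2.12 -0.78  0.57 -0.44]
```

View pics/j6.png

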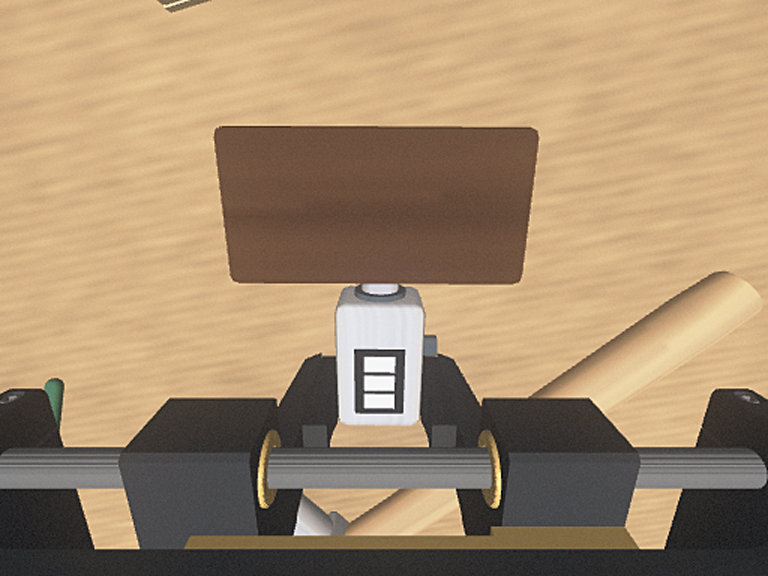

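Request:
move_arm(
  deltas=[
    [-0.01,0,0,0,0,0,0.2],
    [-0.03,0,0,0,0,0,0.2],
    [-0.03,0,-0.04,0,0,0,0.2],
    [-0.03,0,-0.08,0,0,0,0.2],
    [-0.03,0,-0.12,0,0,0,0.2],
    [-0.03,0,-0.12,0,0,0,0.2],
  ],
)

```text
time: 40.17
ee_pos: [0.3433, -0.3051, 0.1386]
orientation: [3.138, -0.011, -0.193]
contact_force: [1.7, -1.3, -1.0]
finger_gap: 0.361
```

```bash
python3 -c "
from h import *
st();plan(.586,-.3655,.12,.052)"
```

```text
t 40.17 pos [ 0.3433 -0.3051  0.1386] rpy [ 3.1377 -0.0111 -0.1927] F [ 1.7 -1.3 -1. ] gap 31.8 q [-0.1   0.46  0.91  2.14 -0.53  0.77 -0.61]
d [0.2495 0.0127 0.0214] rot [  0.3   -0.61 -14.02] rows 6.0
```

Request:
move_arm(
  deltas=[
    [0.2495,0.0127,0.02,0.3,-0.6,-14,0.2],
    [0.2495,0.0127,0.02,0.3,-0.6,-14,0.2],
    [0.2495,0.0127,0.02,0.3,-0.6,-14,0.2],
    [0.2495,0.0127,0.02,0.3,-0.6,-14,0.2],
    [0.2495,0.0127,0.02,0.3,-0.6,-14,0.2],
    [0.2495,0.0127,0.02,0.3,-0.6,-14,0.2],
    [0.2495,0.0127,0.02,0.3,-0.6,-14,0.2],
    [0.2495,0.0127,0.02,0.3,-0.6,-14,0.2],
    [0.2495,0.0127,0.02,0.3,-0.6,-14,0.2],
    [0.2495,0.0127,0.02,0.3,-0.6,-14,0.2],
  ],
)

```text
time: 41.0
ee_pos: [0.5809, -0.3623, 0.1132]
orientation: [-3.135, 0.01, 0.051]
contact_force: [-0.5, 0.1, -0.8]
finger_gap: 0.362
```

```bash
python3 -c "
from h import *
st();snap('k1',f=1.5);plan(.586,-.3655,-.0085,.052)"
```

```text
t 41.0 pos [ 0.5809 -0.3623  0.1132] rpy [-3.1353  0.0096  0.0506] F [-0.5  0.1 -0.8] gap 31.9 q [ 0.05  0.83  0.72  1.53 -0.6   1.03 -0.59]
d [0.006  0.0042 0.1219] rot [-0.36  0.53 -0.09] rows 2.9
```

View pics/k1.png

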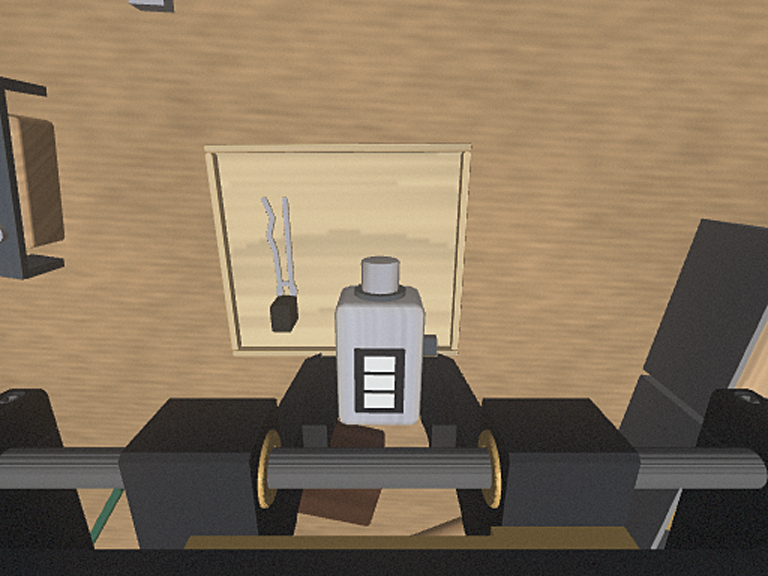

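Request:
move_arm(
  deltas=[
    [0.006,0.002,0.0,-0.3,0.5,0,0.2],
    [0.006,0.002,0.03,-0.3,0.5,0,0.2],
    [0.006,0.002,0.06,-0.3,0.5,0,0.2],
    [0.006,0.002,0.09,-0.3,0.5,0,0.2],
    [0.006,0.002,0.11,-0.3,0.5,0,0.2],
    [0.006,0.002,0.118,-0.3,0.5,0,0.2],
    [0.006,0.002,0.12,-0.3,0.5,0,0.2],
    [0.006,0.002,0.12,-0.3,0.5,0,0.2],
  ],
)

```text
time: 41.72
ee_pos: [0.5874, -0.3635, -0.0062]
orientation: [-3.142, -0.0, 0.052]
contact_force: [0.4, -0.2, -0.7]
finger_gap: 0.361
```

```bash
python3 -c "
from h import *
st();snap('k2',f=1.5)"
```

```text
t 41.72 pos [ 0.5874 -0.3635 -0.0062] rpy [-3.1415 -0.      0.0519] F [ 0.4 -0.2 -0.7] gap 31.7 q [ 0.1   0.97  0.62  1.55 -0.7   0.85 -0.53]
```

View pics/k2.png

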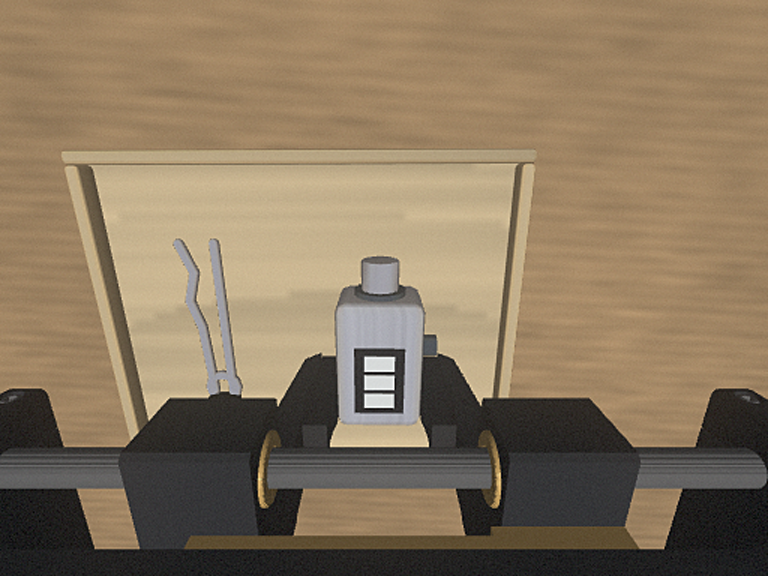

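Request:
move_arm(
  deltas=[
    [0,0,0.001,0,0,0,0.2],
    [0,0,0.002,0,0,0,0.2],
    [0,0,0.0025,0,0,0,0.2],
    [0,0,0.0025,0,0,0,0.48],
    [0,0,0.0025,0,0,0,0.48],
    [0,0,0.0025,0,0,0,0.48],
    [0,0,0.0025,0,0,0,0.48],
    [0,0,-0.03,0,0,0,0.48],
    [0,0,-0.07,0,0,0,0.48],
    [0,0,-0.11,0,0,0,0.48],
    [-0.05,0,-0.15,0,0,0,0.48],
    [-0.09,0,-0.17,0,0,0,0.48],
    [-0.12,0,-0.17,0,0,0,0.48],
    [-0.12,0,-0.17,0,0,0,0.48],
  ],
)

```text
time: 42.93
ee_pos: [0.4616, -0.3719, 0.1656]
orientation: [3.141, 0.001, 0.046]
contact_force: [-0.4, -0.4, -0.3]
finger_gap: 0.478
```

```bash
python3 -c "
from h import *
st();snap('k3',f=1.5);snap('k3s',n='scene',box=(100,120,340,290),f=3.3)"
```

```text
t 42.93 pos [ 0.4616 -0.3719  0.1656] rpy [3.1411e+00 6.0000e-04 4.5600e-02] F [-0.4 -0.4 -0.3] gap 42.1 q [ 0.04  0.62  0.8   1.77 -0.52  0.98 -0.47]
```

View pics/k3.png

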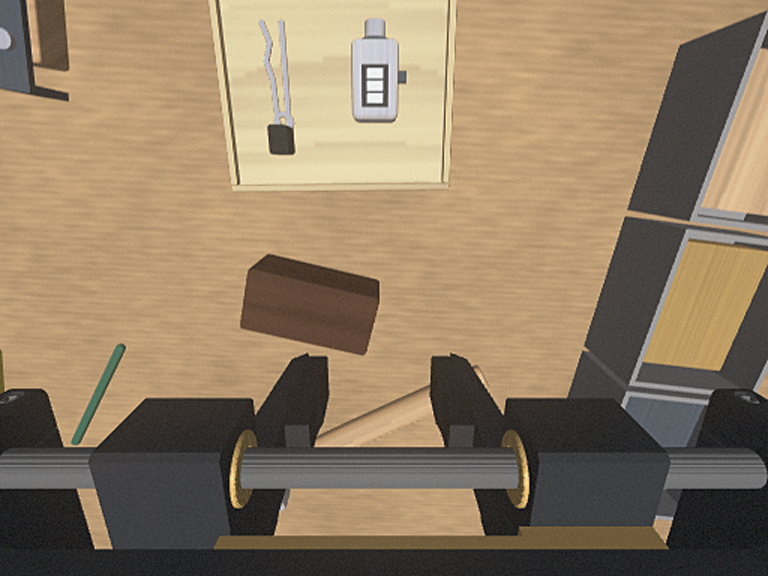

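View pics/k3s.png

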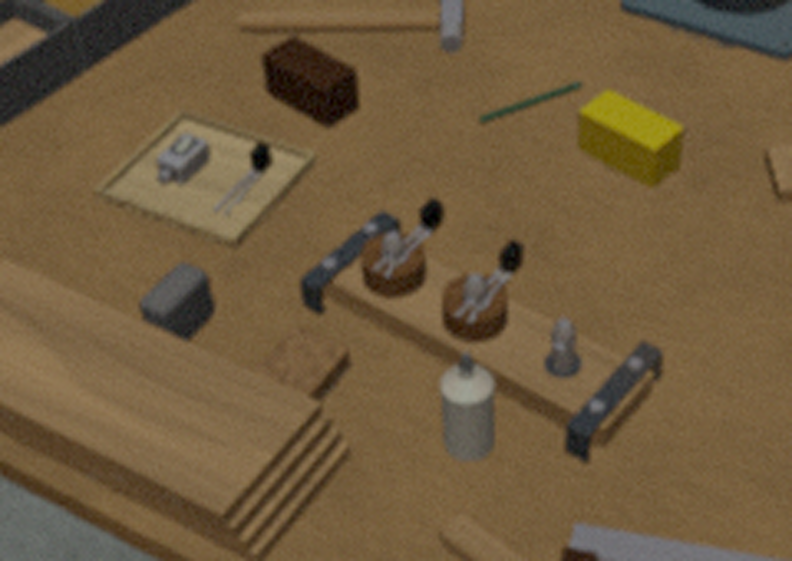

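```bash
python3 - <<'E'
from h import *
for n,t,a in(('f7',(386,40),(386,94)),('g6',(497,48),(483,97)),('g5',(389,177),(389,258)),('g5',(638,178),(662,258))):
  C=load(n);p=lambda q,z:px2w(C,q[0]/1.5-.17,q[1]/1.5-.17,z)
  T=p(t,.061);A=p(a,.082);print(n,T.round(4),A.round(4),np.hypot(*(T-A)[:2]).round(4))
E
```

```text
f7 [ 0.6733 -0.0737  0.061 ] [ 0.6465 -0.0704  0.082 ] 0.027
g6 [0.6855 0.0211 0.061 ] [0.6587 0.0243 0.082 ] 0.027
g5 [0.6846 0.0207 0.061 ] [0.6584 0.024  0.082 ] 0.0264
g5 [ 0.6736 -0.0726  0.061 ] [ 0.6477 -0.0704  0.082 ] 0.0261
```

Both clip tips sit 26–27 mm past the axle centre (26 mm is nominal), so both clips are home. I'm handing the job in.

```bash
python3 -c "
from h import *
print(manip.close_job());st()"
```

```text
the job is handed in; nothing more can be done
None
the job is handed in; nothing more can be done
```

The job is done and handed in, about 43 s in of the 210 s allowed. The interface gives no verdict.

**Wheels:** only two were on the bench. I put them on axles 1 and 2 as they appear in the pictures (the middle axle and the one at the rail's -y end), and both look flat on the plank.

**Clips:** each wheel is locked by a clip entered from the robot's side. In the pictures each straight-leg tip lies 26–27 mm past the axle centre, against 26 mm nominal, which puts each hug point within about 1 mm of the axle. The third clip lies flat in the tray.

**Counter:** I pushed the grey counter's button against the dark stop until the force reached about 9.6 N, above the 4 N it takes fully in. The button's travel itself can't be read, so "fully in" is inferred from that force. In the last pictures the counter lies flat in the tray with its button out, the bottle is standing, and the arm is clear of everything.

**What disagreed or failed:**
- The fingertips are really about 22 mm behind the reported tool point, not 14 mm ahead of it. My first grasp closed above the wheel, and I corrected for this from then on.
- The two cameras differed by a few millimetres on some positions, so I did the final alignment with the wrist camera.
- A hammer not on the list lay beside the stop, so I pressed the button about 6 mm above the middle of the face to clear it.

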